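# Set out three gear housings for kitting and measuring

### The arm

A 6-joint arm with a two-finger parallel gripper is mounted at the origin on the work surface. World frame = base frame: x ahead of the robot, y to its left, z up, the work surface at z = 0. Lengths are in mm, angles in degrees, forces in N, time in s.
With the tool pointing down it reaches from about 375 to 900 mm from the base axis. Payload 3.1 kg.
Tool frame: the origin (TCP) lies at the very end of the fingers, on their centre line; the grasp point (between the pads) lies robot.grasp_offset behind it (robot.grasp_offset is the distance from the TCP to the grasp point, in mm); z points along the fingers, y is the direction in which the jaws open and shut (so a half turn about z gives the same grasp; the last joint's range is limited). The gripper opens to 85 mm and grips with 20 to 120 N. Pads are 22 mm wide; open, the fingers measure 114 mm over their backs; the gripper's body (76 mm by 85 mm) begins 54 mm behind the grasp point. The pads swing forward as they close: fully open they stand 13 mm farther back than shut.
Start: joints at [53.887, 30.224, 82.088, -0, 67.689, -10.227], TCP at [272.824, 562.284, 231.31] pointing down, gripper open.
Joint ranges: [-176.69, 176.69], [-43.24, 126.21], [12.49, 139.97], [-82, 262], [0, 151.66], [-163.58, 163.58]. Speed limits (degrees/s): [159.86, 159.86, 180, 180, 180, 180].

### API

Orientations are given as [roll, pitch, yaw] about the fixed x, y, z axes, in that order (R = Rz(yaw) Ry(pitch) Rx(roll)).
In Python, from bench import robot gives the robot as it stands. The module is installed in compiled form; this text tells all that it offers.
- The arm moves only by the tool step_arm, never from a script. Its argument "increments" is a list of rows, each a list of 2 entries, a list of its own where there are three numbers: the shift along the world's x, y, z in cm, then the turn, a rotation vector about the world's x, y, z in degrees. A call has 1 to 10 rows; each row shifts and turns the pose as measured when the row begins; what a row does not reach is not made up. A row lasts 1/12 s, in which the tool goes at most 41.7 mm and 7.16 degrees, less where a joint would pass 70% of its speed; a pose out of reach is approached as far as the arm can. A call is refused whole if a number of a shift passes 4.17 or a number of a turn 7.16, either way. A call with a gripper value outside its range is refused whole. "jaw" is the closure, from 0 (fully open) to 1 (shut), set as the call begins (left out, the last holds). The fingers move at their own pace and stop on an object; "newtons" is the grip in N (left out, the last holds). Time passes only in rows, so rows that do not move let the fingers close. It gives the time, the measured TCP pose, the force and the opening at its end, in the units of the state.
- robot.read_state(): the state, without advancing time (a new reading comes with each control period).
- robot.get_image(name): name is "side" or "top"; returns a dict with "frame" (420x560x3 uint8, red, green, blue), "depth" (420x560 float32, mm along the optical axis (not along the pixel's ray), 0 where there is no reading), "fx", "fy", "cx", "cy" (pixels), "distortion" ([k1, k2, p1, p2, k3] as OpenCV has them; the pictures are not rectified), "T" (4x4, takes a point from camera to world coordinates). Camera axes: x right, y up, looking along -z (the intrinsics and any distortion apply to the point x, -y, -z); pixel columns grow to the right and rows downward; lengths in mm; the calibration is good to about 2 mm. A picture is of the moment at which its call begins.
- robot.close_job(): hands the job in, once; it reports no verdict.
The state is a dict: "time_s": time; "joints": joint angles; "joint_vel": joint speeds; "tau": joint torques, N m; "eef_pos": TCP position; "tool_rot": TCP orientation; "wrist_force": force on the tool from outside, world axes, zero at the start; "ft_torque": the same for the moment, N m; "finger_gap": finger opening in mm.
Only numpy, scipy, OpenCV 4.12 (cv2) and the standard library are available. Lean on these libraries where they do the work, as an engineer would, in place of code of your own. Each camera call takes 0.05 s, during which the arm holds its last target.

### The job

Pick out the three aluminium gear housings (the blocks with a round flange on top) and set them down upright without dropping them, in this order: first the short one inside the short tray, next the middle-length one inside the longer tray, each flat on the tray floor, lengthwise and about centred; last, lay the long one flat on the steel measuring plate and slide it home until its side is flush against the long stop and its end touches the end stop. Leave the wheel and the battery holder where they lie.

Things in the scene. Friction and masses are not known exactly. Their poses are not given: they have to be found in the camera images.
- housing_short: Short gear housing, one of three: plain aluminium block 42 mm long (own x) by 34 mm wide (own y) by 44 mm tall, with a low round steel flange (26 mm across, 4 mm high) on the middle of its top, symmetric end for end, about 130 g. It stands upright on its underside. Origin: centre of the underside; z up.
- housing_middle: Middle-length gear housing, one of three: plain aluminium block 66 mm long (own x) by 34 mm wide (own y) by 44 mm tall, with a low round steel flange (26 mm across, 4 mm high) on the middle of its top, symmetric end for end, about 180 g. It stands upright on its underside. Origin: centre of the underside; z up.
- housing_long: Long gear housing, one of three: plain aluminium block 92 mm long (own x) by 34 mm wide (own y) by 44 mm tall, with a low round steel flange (26 mm across, 4 mm high) on the middle of its top, symmetric end for end, about 270 g. It stands upright on its underside. Origin: centre of the underside; z up.
- tray_short: Short kit tray, fixed, grey, open on top: outside 70 mm (own x) by 62 mm (own y) and 12 mm high; walls 4 mm thick, inside 62 by 54 mm, floor 4 mm above the bench. Made for the 42 mm housing with 10 mm to spare all round. Origin: centre of its underside on the bench; z up.
- tray_middle: Longer kit tray, fixed, grey, open on top: outside 94 mm (own x) by 62 mm (own y) and 12 mm high; walls 4 mm thick, inside 86 by 54 mm, floor 4 mm above the bench. Made for the 66 mm housing with 10 mm to spare all round. Origin: centre of its underside on the bench; z up.
- plate: Fixed steel measuring plate, 130 (own x) by 90 mm (own y), face 10 mm above the bench. Two dark stop bars rise 12 mm above the face. Long stop: near the -y edge, working face at y = -33 mm, from x = -57 to +43. End stop: near the +x edge, working face at x = +53 mm, from y = -18 to +22. The long housing, lengthwise along x and touching both, is centred at x +7, y -16. Origin: centre of underside; z up.
- corner (a point): On the measuring plate's face, the point where the planes of the two stops' working faces cross: x = +53, y = -33, z = +10 mm in the plate's frame; axes as the plate's.
- wheel: Bystander: black rubber wheel with grey hub lying flat, 58 mm across, 22 mm high. Origin: centre of its underside.
- battery_holder: Bystander: black battery holder with two grey cells, 62 by 34 mm, 23 mm high, no flange. Origin: centre of its underside; x along its length.
Not all that is in view belongs to the job. Leave any orange look-alike of the housing_short alone.

How it is judged:
By the outcome, as a careful person would: the job done as asked, in the order asked, and still so for the second after the job is handed in, with the robot touching nothing.
It also fails if it takes over 86 s, if anything falls off the work surface, if the arm or the gripper's body presses on something with over 40 N, if the wrist force passes 120 N, or if a joint passes its speed limit or range.

## Working session

There is one attempt and no reset: what is moved stays moved. The work goes in short steps, Python scripts to look and compute and a tool call to move; the robot and the scene stay as the last step left them, time stands still between calls to the robot, and variables do not carry over. Pictures are saved under pics/ and viewed, and the job is handed in when it is done.

Besides the shell and the picture viewer there is one more tool, called after ">>>" as name([rows], argument=value, ...), one row to a line, values as JSON. step_arm: Moves the arm, as the interface text tells. Its arguments: {"type":"object","properties":{"increments":{"type":"array"},"jaw":{"type":"number"},"newtons":{"type":"number"}},"required":["increments"]}

```bash
mkdir -p pics; ls; cat > h.py <<'E'
import numpy as np,cv2,json
from bench import robot
def grab(n,tag):
    d=robot.get_image(n); cv2.imwrite(f'pics/{tag}.png',d['frame'][:,:,::-1]); np.savez(f'{tag}.npz',**d); return d
def cloud(d):
    h,w=d['depth'].shape; u,v=np.meshgrid(np.arange(w),np.arange(h))
    K=np.array([[d['fx'],0,d['cx']],[0,d['fy'],d['cy']],[0,0,1]],float)
    p=cv2.undistortPoints(np.stack([u,v],-1).reshape(-1,1,2).astype(float),K,np.array(d['distortion'],float)).reshape(h,w,2)
    z=d['depth'].astype(float); P=np.stack([p[...,0]*z,-p[...,1]*z,-z,np.ones_like(z)],-1)
    W=(P@np.array(d['T']).T)[...,:3]; W[z==0]=np.nan; return W
E
python3 - <<'E'
from h import *
s=robot.read_state(); print(s); print(robot.grasp_offset)
for n in('top','side'):
    d=grab(n,n+'0'); print(n,d['fx'],d['cx'],d['cy'],d['distortion'],np.round(d['T'],3).tolist())
E
```

```text
pics
{'time_s': 0.0, 'joints': array([ 5.38873318e+01,  3.02788412e+01,  8.21557717e+01,  1.59009722e-03,
        6.76895601e+01, -1.02272350e+01]), 'joint_vel': array([ 0.04892701,  0.0341295 , -0.01829567, -0.00154648,  0.02361909,
        0.00508581]), 'tau': array([ 8.85192958e-05, -4.42354774e+01, -1.78020144e+01, -2.82708716e-04,
        8.45799863e-03,  8.53621430e-06]), 'eef_pos': array([272.39943012, 561.72744876, 230.33836957]), 'tool_rot': array([-1.79878061e+02, -2.34936224e-02,  1.54113937e+02]), 'wrist_force': array([-0.14581479,  0.37459084,  0.42674606]), 'ft_torque': array([-0.04507535, -0.00019078,  0.03297258]), 'finger_gap': 85.45903324022218}
18.700000000000003
top 485.3740510809677 283.50445624939624 209.4946271539278 [0.01589943 0.         0.         0.         0.        ] [[0.021, 0.997, -0.069, 423.73], [-1.0, 0.022, 0.005, 34.639], [0.006, 0.069, 0.998, 1201.175], [0.0, 0.0, 0.0, 1.0]]
side 475.4031429249533 272.99716273578827 214.6060395900406 [-0.04129226  0.          0.          0.          0.        ] [[0.94, 0.23, -0.251, 215.255], [-0.34, 0.619, -0.708, -804.925], [-0.008, 0.751, 0.66, 826.661], [0.0, 0.0, 0.0, 1.0]]
```

View pics/top0.png

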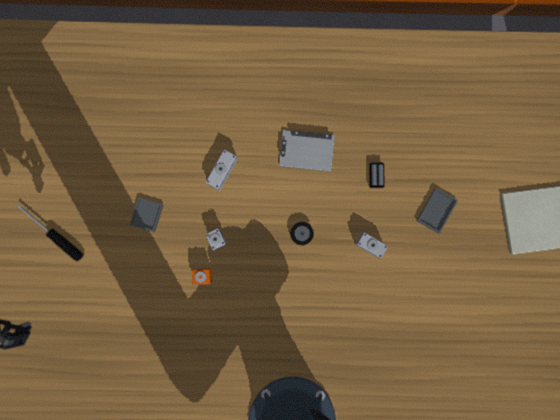

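View pics/side0.png

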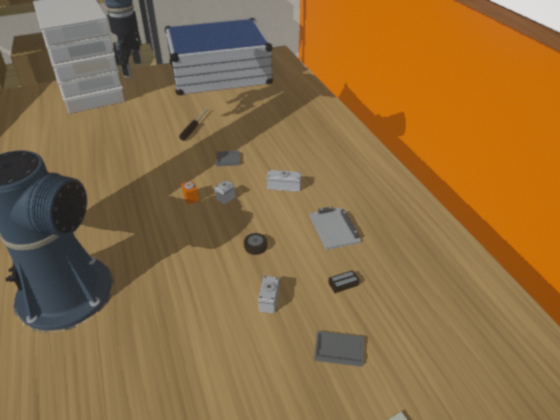

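The top view shows, in pixels: the long housing at (221,170), the short at (216,239), the middle at (372,245), and an orange look-alike at (201,277). The short tray is at (147,213), the longer tray at (437,209) and the plate at (307,150), with its stops on the top and left edges. The wheel is at (302,233) and the battery holder at (377,175). I'll confirm these in enlarged crops and measure them.

```bash
python3 - <<'E'
from h import *
d=dict(np.load('top0.npz')); f=d['frame'][:,:,::-1]
cs=[(216,239),(221,170),(372,245),(147,213),(437,209),(307,150)]
T=[]
for u,v in cs:
    c=cv2.resize(f[v-33:v+33,u-33:u+33],(264,264),interpolation=cv2.INTER_CUBIC); T.append(c)
cv2.imwrite('pics/crops.png',np.vstack([np.hstack(T[:3]),np.hstack(T[3:])]))
d2=dict(np.load('side0.npz'))
for dd,nm in((d,'top'),(d2,'side')):
    W=cloud(dd); np.save(nm+'W.npy',W)
    m=(W[...,0]>350)&(W[...,0]<750)&(abs(W[...,1])<400)
    z=W[...,2][m]; print(nm,np.nanmedian(z),np.nanstd(z[abs(z)<10]))
W=np.load('topW.npy')
for u,v in cs+[(201,277),(302,233),(377,175)]: print((u,v),np.round(W[v,u],1), 'max z', np.nanmax(W[v-15:v+15,u-15:u+15,2]).round(1))
E
```

```text
top 0.9680547334653511 2.607634789714904
side -0.030011715172463482 2.2655905371954725
(216, 239) [429.7 187.8  46.6] max z 52.7
(221, 170) [594.8 180.9  46.8] max z 54.1
(372, 245) [ 423.4 -181.5   52.3] max z 54.3
(147, 213) [490.5 366.5  -0.8] max z 18.2
(437, 209) [ 515.7 -350.5    4. ] max z 19.7
(307, 150) [654.8 -26.   11.1] max z 27.0
(201, 277) [339.7 220.1  48.1] max z 54.2
(302, 233) [448.7 -16.8  26.3] max z 31.2
(377, 175) [ 595.9 -199.7   13. ] max z 28.1
```

View pics/crops.png

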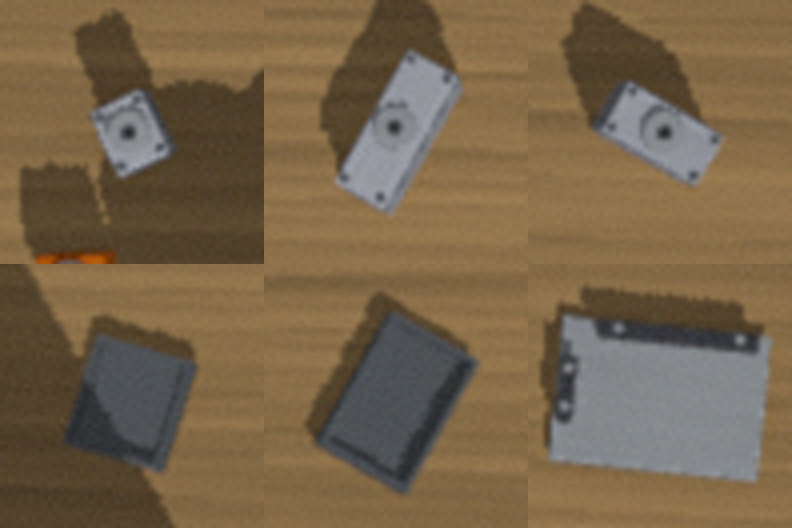

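The crops confirm all three: silver blocks with round flanges in increasing length. The orange block at (201,277) is excluded. Next I'll fit model silhouettes in both cameras.

```bash
cat >> h.py <<'E'
from scipy.optimize import minimize
def proj(d,P):
    T=np.array(d['T'],float); R=T[:3,:3]; Q=(np.asarray(P)-T[:3,3])@R
    Q=Q*[1,-1,-1]
    K=np.array([[d['fx'],0,d['cx']],[0,d['fy'],d['cy']],[0,0,1]],float)
    return cv2.projectPoints(Q.reshape(-1,1,3),np.zeros(3),np.zeros(3),K,np.array(d['distortion'],float))[0].reshape(-1,2)
def greymask(d):
    hsv=cv2.cvtColor(d['frame'],cv2.COLOR_RGB2HSV).astype(float)
    f=d['frame'].astype(float); r=(f[...,0]-f[...,2])/(f.sum(-1)+20)
    return r
def boxpts(L,W,z0,z1):
    return np.array([[x,y,z] for x in(-L/2,L/2) for y in(-W/2,W/2) for z in(z0,z1)],float)
def place(pts,x,y,yaw):
    c,s=np.cos(np.radians(yaw)),np.sin(np.radians(yaw)); R=np.array([[c,-s,0],[s,c,0],[0,0,1]])
    return pts@R.T+[x,y,0]
def fit(d,pts,guess,thr=0.1,pad=22,S=8,hullgroups=None):
    r=greymask(d); uv=proj(d,place(pts,*guess)); lo=np.floor(uv.min(0)-pad).astype(int); hi=np.ceil(uv.max(0)+pad).astype(int)
    lo=np.maximum(lo,0)
    sub=r[lo[1]:hi[1],lo[0]:hi[0]].astype(np.float32)
    sub=cv2.resize(sub,None,fx=S,fy=S,interpolation=cv2.INTER_LINEAR)
    m=(sub<thr).astype(np.uint8)
    n,lab,st,ce=cv2.connectedComponentsWithStats(m)
    c=(uv.mean(0)-lo)*S; k=lab[int(c[1]),int(c[0])]
    if k==0: k=1+np.argmax(st[1:,4])
    m=(lab==k).astype(np.uint8)
    def model(p):
        q=(proj(d,place(pts,*p))-lo+0.5)*S-0.5
        h=cv2.convexHull((q*16).round().astype(np.int32)); a=np.zeros_like(m); cv2.fillConvexPoly(a,h,1,shift=4); return a
    def cost(p):
        a=model(p); return 1-(a&m).sum()/max(1,(a|m).sum())
    best=None
    for dy in(-12,0,12):
        g=np.array(guess,float)+[0,0,dy]
        o=minimize(cost,g,method='Nelder-Mead',options=dict(initial_simplex=g+np.array([[0,0,0],[10,0,0],[0,10,0],[0,0,10]]),xatol=.02,fatol=1e-5,maxiter=400))
        o=minimize(cost,o.x,method='Nelder-Mead',options=dict(initial_simplex=o.x+np.array([[0,0,0],[3,0,0],[0,3,0],[0,0,3]]),xatol=.02,fatol=1e-5,maxiter=400))
        if best is None or o.fun<best.fun: best=o
    a=model(best.x); vis=np.dstack([m*255,a*255,m*0])
    return best.x,best.fun,vis
MODELS=dict(short=boxpts(42,34,0,44),middle=boxpts(66,34,0,44),long=boxpts(92,34,0,44),tshort=boxpts(70,62,0,12),tmid=boxpts(94,62,0,12))
for k in('short','middle','long'):
    t=np.arange(0,2*np.pi,.3); MODELS[k]=np.vstack([MODELS[k],np.c_[13*np.cos(t),13*np.sin(t),48+0*t]])
# plate: body + bars (thickness unknown, ~10): only body
MODELS['plate']=boxpts(130,90,0,10)
E
python3 - <<'E'
from h import *
G=dict(short=(430,188,25),middle=(423,-181,60),long=(595,181,-30),tshort=(490,350,15),tmid=(515,-335,-30),plate=(650,-30,0))
G=dict(short=(430,188,20),middle=(423,-181,60),long=(595,181,-30),tshort=(488,355,70),tmid=(505,-340,-30),plate=(645,-29,-93))
ims=[]
for k,g in G.items():
  for nm in('top','side'):
    d=dict(np.load(nm+'0.npz'))
    x,f,v=fit(d,MODELS[k],g); print(k,nm,np.round(x,1),round(f,3))
    ims.append(cv2.resize(v,(200,200)))
cv2.imwrite('pics/fit.png',np.vstack([np.hstack(ims[i:i+4]) for i in(0,4,8)]))
E
```

```text
short top [430.2 190.8  27.6] 0.06
short side [429.7 191.9  27.3] 0.024
middle top [ 424.3 -184.    60.4] 0.029
middle side [ 423.2 -182.6   60.2] 0.029
long top [598.8 182.8 -26.9] 0.032
long side [597.4 183.2 -28.2] 0.026
tshort top [487.3 366.8  66. ] 0.192
tshort side [486.4 368.7  65.9] 0.164
tmid top [ 513.  -349.3  -29. ] 0.011
tmid side [ 512.5 -347.7  -28.8] 0.007
plate top [655.2 -25.1 -94.5] 0.023
plate side [654.3 -23.6 -94.5] 0.058
```

View pics/fit.png

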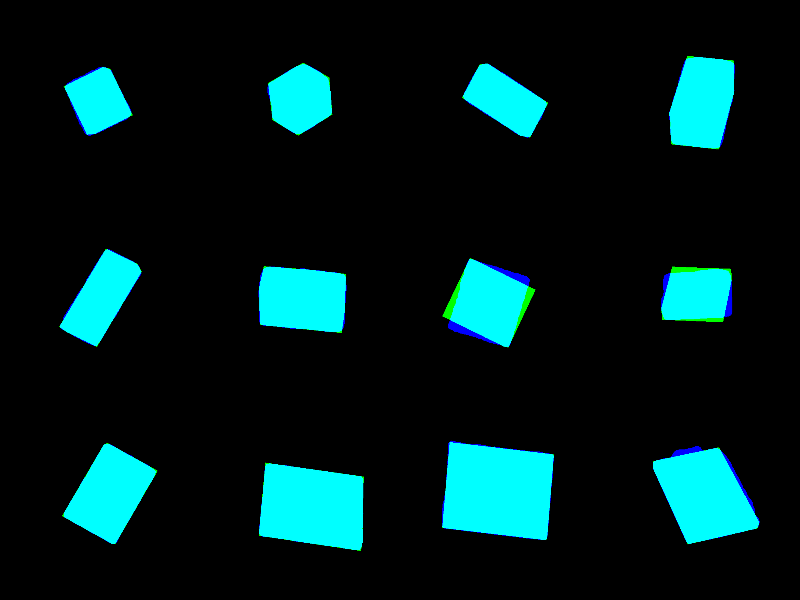

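```bash
python3 - <<'E'
import re
s=open('h.py').read()
s=s.replace("h=cv2.convexHull((q*16).round().astype(np.int32)); a=np.zeros_like(m); cv2.fillConvexPoly(a,h,1,shift=4); return a",
"a=np.zeros_like(m)\n        for g in (hullgroups or [slice(None)]):\n            cv2.fillConvexPoly(a,cv2.convexHull((q[g]*16).round().astype(np.int32)),1,shift=4)\n        return a")
s+='''
MODELS['plate3']=np.vstack([boxpts(130,90,0,10),boxpts(100,12,10,22)+[-7,-39,0],boxpts(12,40,10,22)+[59,2,0]])
PG=[slice(0,8),slice(8,16),slice(16,24)]
'''
open('h.py','w').write(s)
E
python3 - <<'E'
from h import *
for k,g,hg in(('tshort',(487,368,-18),None),('plate3',(655,-24,85.5),PG)):
  for nm in('top','side'):
    d=dict(np.load(nm+'0.npz'))
    x,f,v=fit(d,MODELS[k],g,hullgroups=hg); print(k,nm,np.round(x,1),round(f,3)); 
E
```

```text
tshort top [487.1 366.7 -14.9] 0.022
tshort side [486.6 368.  -16.1] 0.037
plate3 top [654.6 -25.   85.2] 0.025
plate3 side [653.7 -23.9  85.3] 0.033
```

>>> step_arm([
  [[1.3,-3.1,-0.9],[0,0,4.5]],
  [[1.3,-3.1,-0.9],[0,0,4.5]],
  [[1.3,-3.1,-0.9],[0,0,4.5]],
  [[1.3,-3.1,-0.9],[0,0,4.5]],
  [[1.3,-3.1,-0.9],[0,0,4.5]],
  [[1.3,-3.1,-0.9],[0,0,4.5]],
  [[1.3,-3.1,-0.9],[0,0,4.5]],
  [[1.3,-3.1,-0.9],[0,0,4.5]],
  [[1.3,-3.1,-0.9],[0,0,4.5]],
  [[1.3,-3.1,-0.9],[0,0,4.5]],
], jaw=0, newtons=40)

```text
time_s: 0.93
eef_pos: [401.9, 246.1, 136.8]
tool_rot: [179.6, -0.1, -157.9]
wrist_force: [0.9, -1.3, 0.0]
finger_gap: 85.5
```

>>> step_arm([
  [[1.4,-2.7,-0.8],[0,0,2.7]],
  [[1.4,-2.7,-0.8],[0,0,2.7]],
  [[0,0,0],[0,0,0]],
  [[0,0,0],[0,0,0]],
])

```text
time_s: 1.27
eef_pos: [432.1, 183.2, 117.7]
tool_rot: [179.6, -0.3, -152.6]
wrist_force: [-0.3, -0.3, 0.6]
finger_gap: 85.7
```

>>> step_arm([
  [[-0.2,0.8,-1],[0.3,0.3,0]],
  [[0,0,0],[0,0,0]],
  [[0,0,0],[0,0,0]],
])

```text
time_s: 1.52
eef_pos: [429.4, 193.0, 106.7]
tool_rot: [179.2, -0.5, -152.7]
wrist_force: [-0.4, 0.6, 0.2]
finger_gap: 85.4
```

```bash
python3 - <<'E'
from h import *
d=grab('top','t1'); d2=grab('side','s1')
a=cv2.resize(d['frame'][180:300,150:310],(480,360),interpolation=cv2.INTER_CUBIC)
b=cv2.resize(d2['frame'][110:230,150:310],(480,360),interpolation=cv2.INTER_CUBIC)
cv2.imwrite('pics/c1.png',np.hstack([a[:, :400],b[:, 40:440]])[:,:,::-1])
print(robot.read_state()['eef_pos'],robot.read_state()['tool_rot'])
E
```

```text
[429.13077112 192.99719818 106.93012718] [ 179.15861163   -0.48083254 -152.6210518 ]
```

View pics/c1.png

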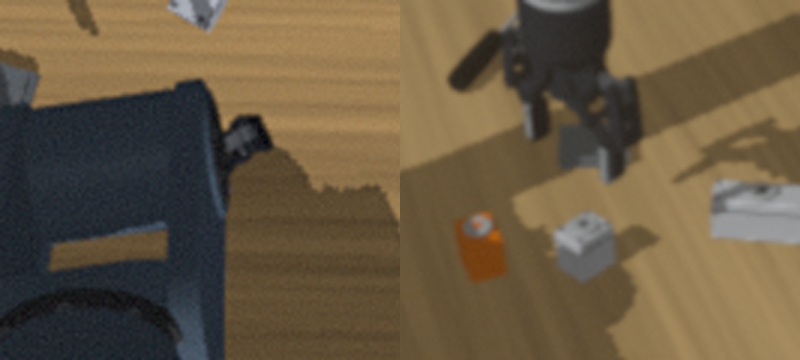

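```bash
cat > go.py <<'E'
import sys
from bench import robot
import numpy as np
from scipy.spatial.transform import Rotation as R
s=robot.read_state(); x,y,z,yaw=map(float,sys.argv[1:5])
d=(np.array([x,y,z])-s['eef_pos'])/10
r=R.from_euler('xyz',s['tool_rot'],degrees=True); t=R.from_euler('xyz',[180,0,yaw],degrees=True)
a=r.as_matrix()[:,2]; w=np.degrees(np.cross(a,[0,0,-1]))
dy=(yaw-s['tool_rot'][2]+180)%360-180
n=float(sys.argv[5]) if len(sys.argv)>5 else 1
print('t',round(s['time_s'],2),'pos',s['eef_pos'].round(1),'shift cm',(d/n).round(2),'norm',np.linalg.norm(d/n).round(2),'tilt',w[:2].round(2),'turn z',round(dy/n,2),'F',s['wrist_force'].round(1),'M',s['ft_torque'].round(2),'gap',round(s['finger_gap'],1))
E
python3 go.py 430 191.3 11 -152.5 5
```

```text
t 1.62 pos [429.1 193.  106.9] shift cm [ 0.02 -0.03 -1.92] norm 1.92 tilt [-0.53 -0.81] turn z 0.02 F [0.1 0.2 0.4] M [ 0.02 -0.04 -0.06] gap 85.4
```

>>> step_arm([
  [[0.1,-0.1,-1.8],[-0.3,-0.4,0]],
  [[0,0,-1.8],[-0.2,-0.4,0]],
  [[0,0,-1.8],[0,0,0]],
  [[0,0,-1.6],[0,0,0]],
  [[0,0,-0.8],[0,0,0]],
  [[0,0,-0.3],[0,0,0]],
  [[0,0,0],[0,0,0]],
])

```text
time_s: 2.2
eef_pos: [430.7, 198.0, 25.8]
tool_rot: [-179.8, 0.5, -152.0]
wrist_force: [-0.1, -0.4, 0.0]
finger_gap: 85.6
```

```bash
python3 go.py 430 191.3 11 -152.5
```

```text
t 2.2 pos [430.7 198.   25.8] shift cm [-0.07 -0.67 -1.48] norm 1.63 tilt [-0.11  0.54] turn z -0.51 F [-0.1 -0.4  0. ] M [-0.   -0.02  0.04] gap 85.6
```

>>> step_arm([
  [[-0.1,-0.6,-1.1],[0,0.3,-0.5]],
  [[0,0,0],[0,0,0]],
])

```text
time_s: 2.37
eef_pos: [430.4, 192.5, 15.3]
tool_rot: [-179.9, 0.4, -152.4]
wrist_force: [-0.3, -0.1, -0.4]
finger_gap: 85.4
```

```bash
python3 go.py 430 191.3 11 -152.5
```

```text
t 2.37 pos [430.4 192.5  15.3] shift cm [-0.04 -0.12 -0.43] norm 0.44 tilt [-0.14  0.38] turn z -0.07 F [-0.3 -0.1 -0.4] M [ 0.02  0.03 -0.  ] gap 85.4
```

>>> step_arm([
  [[0,-0.1,-0.3],[-0.1,0.3,0]],
  [[0,0,0],[0,0,0]],
])

```text
time_s: 2.53
eef_pos: [430.9, 191.1, 12.5]
tool_rot: [-180.0, 0.1, -152.5]
wrist_force: [0.5, -0.3, 0.2]
finger_gap: 85.7
```

>>> step_arm([
  [[0,0,0],[0,0,0]],
  [[0,0,0],[0,0,0]],
  [[0,0,0],[0,0,0]],
  [[0,0,0],[0,0,0]],
  [[0,0,0],[0,0,0]],
  [[0,0,0],[0,0,0]],
], jaw=1, newtons=40)

```text
time_s: 3.03
eef_pos: [432.1, 190.9, 13.8]
tool_rot: [-179.9, 0.3, -152.5]
wrist_force: [-0.8, -0.1, -1.2]
finger_gap: 33.6
```

>>> step_arm([
  [[0,0,0.8],[0,0,0]],
  [[0,0,1.8],[0,0,0]],
  [[0,0,1.8],[0,0,0]],
  [[0,0,1.8],[0,0,0]],
  [[0,0,0],[0,0,0]],
])

```text
time_s: 3.45
eef_pos: [429.9, 190.6, 77.9]
tool_rot: [180.0, -0.0, -152.5]
wrist_force: [-0.3, -0.3, -1.8]
finger_gap: 33.4
```

```bash
python3 go.py 487 367.3 80 164.5 8
```

```text
t 3.45 pos [429.9 190.6  77.9] shift cm [0.71 2.21 0.03] norm 2.32 tilt [-0.01 -0.04] turn z -5.37 F [-0.3 -0.3 -1.8] M [-0.01 -0.05  0.01] gap 33.4
```

>>> step_arm([
  [[0.7,2.2,0],[0,0,-5.4]],
  [[0.7,2.2,0],[0,0,-5.4]],
  [[0.7,2.2,0],[0,0,-5.4]],
  [[0.7,2.2,0],[0,0,-5.4]],
  [[0.7,2.2,0],[0,0,-5.4]],
  [[0.7,2.2,0],[0,0,-5.4]],
  [[0.7,2.2,0],[0,0,-5.4]],
  [[0.2,0.7,0],[0,0,-2]],
  [[0,0,0],[0,0,0]],
  [[0,0,0],[0,0,0]],
])

```text
time_s: 4.28
eef_pos: [477.9, 357.7, 75.0]
tool_rot: [-180.0, -0.4, 165.6]
wrist_force: [-0.4, 0.3, -1.9]
finger_gap: 33.6
```

```bash
python3 go.py 487 367.3 40 164.5
```

```text
t 4.28 pos [477.9 357.7  75. ] shift cm [ 0.91  0.96 -3.5 ] norm 3.74 tilt [-0.1 -0.4] turn z -1.13 F [-0.4  0.3 -1.9] M [-0.04 -0.08  0.02] gap 33.6
```

>>> step_arm([
  [[0.9,1,-0.7],[0,-0.3,-1.1]],
  [[0,0,-0.7],[0,0,0]],
  [[0,0,-0.6],[0,0,0]],
  [[0,0,-0.5],[0,0,0]],
  [[0,0,0],[0,0,0]],
])

```text
time_s: 4.7
eef_pos: [482.7, 362.7, 46.4]
tool_rot: [-179.7, -0.5, 164.6]
wrist_force: [-1.0, -0.5, -1.5]
finger_gap: 33.5
```

```bash
python3 go.py 487 367.3 18 164.5
```

```text
t 4.7 pos [482.7 362.7  46.4] shift cm [ 0.43  0.46 -2.84] norm 2.91 tilt [ 0.2  -0.57] turn z -0.15 F [-1.  -0.5 -1.5] M [ 0.02 -0.03 -0.01] gap 33.5
```

Take a side-view check here, while still above the tray walls.

>>> step_arm([
  [[0.4,0.5,-0.3],[0.1,-0.4,-0.1]],
  [[0,0,-0.3],[0,0,0]],
  [[0,0,0],[0,0,0]],
])

```text
time_s: 4.95
eef_pos: [485.9, 366.1, 39.3]
tool_rot: [-179.8, -0.2, 164.5]
wrist_force: [-0.7, 0.5, -1.4]
finger_gap: 33.5
```

```bash
python3 go.py 487 367.3 18 164.5; python3 - <<'E'
from h import *
d2=grab('side','s2')
b=cv2.resize(d2['frame'][110:200,170:290],(720,540),interpolation=cv2.INTER_CUBIC)
cv2.imwrite('pics/c2.png',b[:,:,::-1])
E
```

```text
t 4.95 pos [485.9 366.1  39.3] shift cm [ 0.11  0.12 -2.13] norm 2.13 tilt [ 0.17 -0.3 ] turn z 0.01 F [-0.7  0.5 -1.4] M [ 0.01  0.02 -0.03] gap 33.5
```

View pics/c2.png

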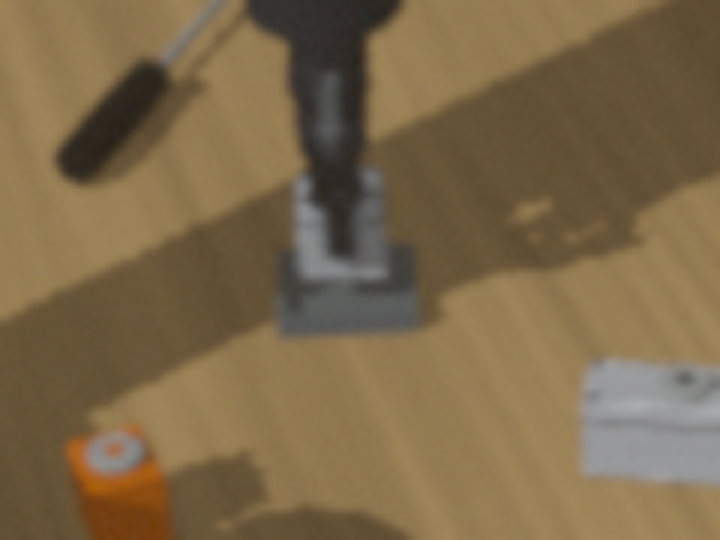

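The housing hangs above the short tray at about (342,270) in the crop, aligned and centred. I'll lower it slowly.

>>> step_arm([
  [[0.1,0.1,-0.5],[0.1,-0.2,0]],
  [[0,0,-0.5],[0,0,0]],
  [[0,0,-0.4],[0,0,0]],
  [[0,0,0],[0,0,0]],
])

```text
time_s: 5.33
eef_pos: [488.0, 367.7, 25.1]
tool_rot: [180.0, 0.1, 164.5]
wrist_force: [-0.1, -0.7, -0.9]
finger_gap: 33.3
```

```bash
python3 go.py 487 367.3 18 164.5
```

```text
t 5.33 pos [488.  367.7  25.1] shift cm [-0.1  -0.04 -0.71] norm 0.72 tilt [-0.01  0.07] turn z -0.01 F [-0.1 -0.7 -0.9] M [-0.    0.01 -0.01] gap 33.3
```

>>> step_arm([
  [[-0.1,0,-0.3],[0,0,0]],
  [[0,0,-0.2],[0,0,0]],
  [[0,0,-0.2],[0,0,0]],
  [[0,0,0],[0,0,0]],
])

```text
time_s: 5.67
eef_pos: [487.1, 368.0, 17.7]
tool_rot: [179.9, 0.1, 164.5]
wrist_force: [-0.1, -0.7, 2.1]
finger_gap: 33.2
```

```bash
python3 go.py 487 367.3 17 164.5
```

```text
t 5.67 pos [487.1 368.   17.7] shift cm [-0.01 -0.07 -0.07] norm 0.1 tilt [-0.02  0.1 ] turn z -0.02 F [-0.1 -0.7  2.1] M [-0.11  0.01 -0.04] gap 33.2
```

>>> step_arm([
  [[0,0,-0.1],[0,0,0]],
  [[0,0,0],[0,0,0]],
])

```text
time_s: 5.83
eef_pos: [487.2, 368.0, 18.1]
tool_rot: [179.9, 0.1, 164.5]
wrist_force: [0.3, 0.4, -1.4]
finger_gap: 33.6
```

>>> step_arm([
  [[0,0,0],[0,0,0]],
  [[0,0,0],[0,0,0]],
  [[0,0,0],[0,0,0]],
  [[0,0,0.2],[0,0,0]],
  [[0,0,1],[0,0,0]],
  [[0,0,2],[0,0,0]],
  [[0,0,2],[0,0,0]],
  [[0,0,2],[0,0,0]],
], jaw=0)

```text
time_s: 6.5
eef_pos: [484.4, 366.5, 89.4]
tool_rot: [-179.7, -0.3, 164.5]
wrist_force: [0.1, 0.5, -0.0]
finger_gap: 85.4
```

```bash
python3 go.py 423.7 -183.3 120 60.3 20
```

```text
t 6.5 pos [484.4 366.5  89.4] shift cm [-0.3  -2.75  0.15] norm 2.77 tilt [ 0.2  -0.34] turn z -5.21 F [ 0.1  0.5 -0. ] M [ 0.01 -0.05  0.  ] gap 85.4
```

>>> step_arm([
  [[-0.3,-2.7,0.4],[0,0,-5.2]],
  [[-0.3,-2.7,0.4],[0,0,-5.2]],
  [[-0.3,-2.7,0.4],[0,0,-5.2]],
  [[-0.3,-2.7,0.4],[0,0,-5.2]],
  [[-0.3,-2.7,0.4],[0,0,-5.2]],
  [[-0.3,-2.7,0.4],[0,0,-5.2]],
  [[-0.3,-2.7,0.2],[0,0,-5.2]],
  [[-0.3,-2.7,0],[0,0,-5.2]],
  [[-0.3,-2.7,0],[0,0,-5.2]],
  [[-0.3,-2.7,0],[0,0,-5.2]],
])

```text
time_s: 7.33
eef_pos: [459.7, 94.2, 131.5]
tool_rot: [178.8, 0.7, 110.7]
wrist_force: [0.4, 0.2, 0.5]
finger_gap: 85.5
```

```bash
python3 go.py 423.7 -183.3 110 60.3 10;python3 - <<'E'
from h import *
d=grab('top','t3');d2=grab('side','s3')
a=cv2.resize(d['frame'][180:250,110:190],(400,350),interpolation=cv2.INTER_CUBIC)
b=cv2.resize(d2['frame'][120:190,190:270],(400,350),interpolation=cv2.INTER_CUBIC)
cv2.imwrite('pics/c3.png',np.hstack([a,b])[:,:,::-1])
E
```

```text
t 7.33 pos [459.7  94.2 131.5] shift cm [-0.36 -2.78 -0.21] norm 2.81 tilt [0.29 1.36] turn z -5.04 F [0.4 0.2 0.5] M [-0.01  0.06  0.04] gap 85.5
```

View pics/c3.png

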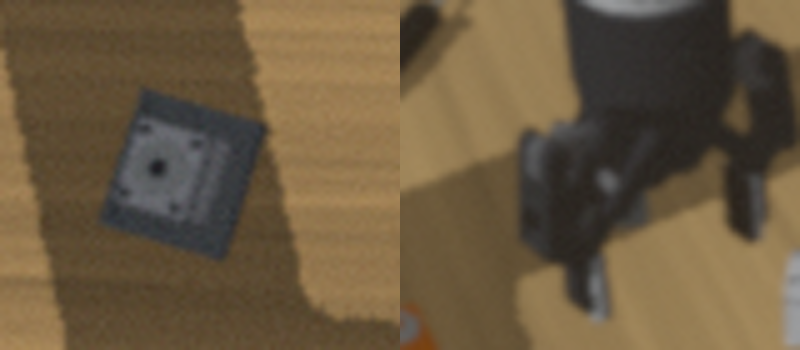

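The short housing stands in its tray at about (160,168) in the left crop. Its leftward shift is parallax from its height. On to the middle housing.

>>> step_arm([
  [[-0.4,-2.8,-0.1],[0.1,0.5,-5]],
  [[-0.4,-2.8,-0.1],[0.1,0.4,-5]],
  [[-0.4,-2.8,-0.1],[0,0,-5]],
  [[-0.4,-2.8,-0.1],[0,0,-5]],
  [[-0.4,-2.8,-0.1],[0,0,-5]],
  [[-0.4,-2.8,-0.1],[0,0,-5]],
  [[-0.4,-2.8,-0.1],[0,0,-5]],
  [[-0.4,-2.8,-0.1],[0,0,-5]],
  [[-0.3,-2.2,0],[0,0,-5]],
  [[0,0,0],[0,0,0]],
])

```text
time_s: 8.27
eef_pos: [429.9, -160.7, 129.6]
tool_rot: [178.7, 0.4, 64.3]
wrist_force: [0.4, 0.1, -0.6]
finger_gap: 85.2
```

```bash
python3 go.py 423.7 -183.3 90 60.3
```

```text
t 8.27 pos [ 429.9 -160.7  129.6] shift cm [-0.62 -2.26 -3.96] norm 4.6 tilt [0.92 1.01] turn z -4.04 F [ 0.4  0.1 -0.6] M [-0.01 -0.03 -0.05] gap 85.2
```

>>> step_arm([
  [[-0.3,-1.1,-1.8],[0.4,0.5,-2]],
  [[-0.3,-1.1,-1.8],[0.4,0.5,-2]],
  [[0,0,0],[0,0,0]],
  [[0,0,0],[0,0,0]],
])

```text
time_s: 8.6
eef_pos: [426.6, -182.8, 95.2]
tool_rot: [179.6, 0.1, 60.5]
wrist_force: [-0.5, 1.0, -0.7]
finger_gap: 85.5
```

```bash
python3 go.py 423.7 -183.3 60 60.3
```

```text
t 8.6 pos [ 426.6 -182.8   95.2] shift cm [-0.29 -0.05 -3.52] norm 3.54 tilt [0.26 0.26] turn z -0.2 F [-0.5  1.  -0.7] M [ 0.01 -0.02  0.05] gap 85.5
```

>>> step_arm([
  [[-0.3,0,-0.9],[0.2,0.2,-0.2]],
  [[0,0,-1.2],[0,0,0]],
  [[0,0,-1.2],[0,0,0]],
  [[0,0,0],[0,0,0]],
])

```text
time_s: 8.93
eef_pos: [425.1, -179.0, 63.5]
tool_rot: [179.7, 0.0, 60.8]
wrist_force: [-0.5, -1.1, -0.1]
finger_gap: 85.3
```

```bash
python3 go.py 423.7 -183.3 12 60.3;python3 - <<'E'
from h import *
d2=grab('side','s4')
b=cv2.resize(d2['frame'][220:340,200:320],(500,500),interpolation=cv2.INTER_CUBIC)
cv2.imwrite('pics/c4.png',b[:,:,::-1])
E
```

```text
t 8.93 pos [ 425.1 -179.    63.5] shift cm [-0.14 -0.43 -5.15] norm 5.17 tilt [0.14 0.25] turn z -0.53 F [-0.5 -1.1 -0.1] M [-0.03  0.04 -0.05] gap 85.3
```

View pics/c4.png

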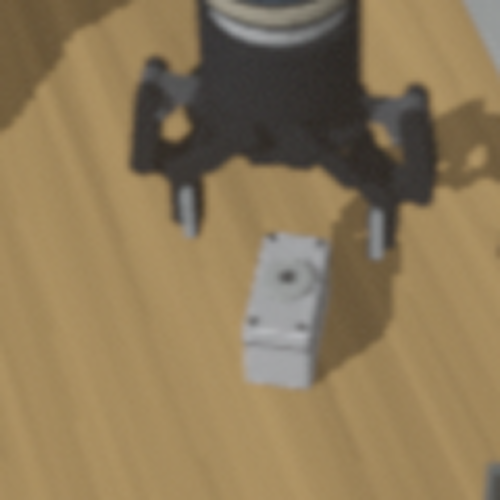

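The open fingers straddle the middle housing, at about (285,300) in the crop. I'll descend.

>>> step_arm([
  [[-0.1,-0.4,-1.1],[0.1,0.2,-0.5]],
  [[0,0,-1.2],[0,0,0]],
  [[0,0,-1.2],[0,0,0]],
  [[0,0,-0.7],[0,0,0]],
  [[0,0,0],[0,0,0]],
])

```text
time_s: 9.4
eef_pos: [426.5, -182.9, 22.3]
tool_rot: [179.5, 0.1, 60.6]
wrist_force: [-0.6, 0.0, -0.4]
finger_gap: 85.5
```

```bash
python3 go.py 423.7 -183.3 12 60.3
```

```text
t 9.4 pos [ 426.5 -182.9   22.3] shift cm [-0.28 -0.04 -1.03] norm 1.07 tilt [0.28 0.36] turn z -0.25 F [-0.6  0.  -0.4] M [ 0.04  0.05 -0.01] gap 85.5
```

>>> step_arm([
  [[-0.3,0,-0.8],[0.2,0.3,-0.3]],
  [[0,0,-0.1],[0,0,0]],
  [[0,0,0],[0,0,0]],
])

```text
time_s: 9.65
eef_pos: [423.6, -183.1, 12.9]
tool_rot: [179.9, 0.0, 60.2]
wrist_force: [0.1, 0.2, 0.1]
finger_gap: 85.6
```

```bash
python3 go.py 423.7 -183.3 12 60.3
```

```text
t 9.65 pos [ 423.6 -183.1   12.9] shift cm [ 0.01 -0.02 -0.09] norm 0.09 tilt [0.09 0.07] turn z 0.06 F [0.1 0.2 0.1] M [ 0.03 -0.03 -0.03] gap 85.6
```

>>> step_arm([
  [[0,0,0],[0,0,0]],
  [[0,0,0],[0,0,0]],
  [[0,0,0],[0,0,0]],
  [[0,0,0],[0,0,0]],
  [[0,0,0],[0,0,0]],
  [[0,0,0],[0,0,0]],
], jaw=1, newtons=40)

```text
time_s: 10.15
eef_pos: [424.3, -183.8, 14.2]
tool_rot: [179.7, 0.1, 60.2]
wrist_force: [-0.1, -1.2, -1.7]
finger_gap: 33.5
```

>>> step_arm([
  [[0,0,0.8],[0,0,0]],
  [[0,0,1.8],[0,0,0]],
  [[0,0,1.8],[0,0,0]],
  [[0,0,1.8],[0,0,0]],
  [[0,0,0.5],[0,0,0]],
])

```text
time_s: 10.57
eef_pos: [421.9, -182.0, 82.8]
tool_rot: [-179.8, 0.0, 60.2]
wrist_force: [0.3, -0.1, -2.0]
finger_gap: 33.2
```

```bash
python3 go.py 512.8 -348.5 80 151 14
```

```text
t 10.57 pos [ 421.9 -182.    82.8] shift cm [ 0.65 -1.19 -0.02] norm 1.36 tilt [-0.09 -0.16] turn z 6.48 F [ 0.3 -0.1 -2. ] M [ 0.01 -0.   -0.02] gap 33.2
```

>>> step_arm([
  [[0.6,-1.2,0],[0,0,6.5]],
  [[0.6,-1.2,0],[0,0,6.5]],
  [[0.6,-1.2,0],[0,0,6.5]],
  [[0.6,-1.2,0],[0,0,6.5]],
  [[0.6,-1.2,0],[0,0,6.5]],
  [[0.6,-1.2,0],[0,0,6.5]],
  [[0.6,-1.2,0],[0,0,6.5]],
  [[0.6,-1.2,0],[0,0,6.5]],
  [[0.6,-1.2,0],[0,0,6.5]],
  [[0.6,-1.2,0],[0,0,6.5]],
])

```text
time_s: 11.4
eef_pos: [478.2, -300.1, 82.9]
tool_rot: [-179.5, -0.5, 128.5]
wrist_force: [0.6, 0.8, -2.2]
finger_gap: 33.2
```

```bash
python3 go.py 512.8 -348.5 80 151 5
```

```text
t 11.4 pos [ 478.2 -300.1   82.9] shift cm [ 0.69 -0.97 -0.06] norm 1.19 tilt [-0.03 -0.7 ] turn z 4.5 F [ 0.6  0.8 -2.2] M [-0.01 -0.02  0.  ] gap 33.2
```

>>> step_arm([
  [[0.7,-0.9,0],[0,-0.3,4.5]],
  [[0.7,-0.9,0],[0,-0.3,4.5]],
  [[0.7,-0.9,0],[0,0,4.5]],
  [[0.7,-0.9,0],[0,0,4.5]],
  [[0.4,-0.6,0],[0,0,3]],
  [[0,0,0],[0,0,0]],
  [[0,0,0],[0,0,0]],
])

```text
time_s: 11.98
eef_pos: [509.4, -344.1, 78.7]
tool_rot: [-180.0, -0.4, 150.6]
wrist_force: [-0.9, 0.6, -2.9]
finger_gap: 33.3
```

```bash
python3 go.py 512.8 -348.5 40 151
```

```text
t 11.98 pos [ 509.4 -344.1   78.7] shift cm [ 0.34 -0.44 -3.87] norm 3.91 tilt [-0.16 -0.38] turn z 0.42 F [-0.9  0.6 -2.9] M [ 0.01  0.04 -0.03] gap 33.3
```

>>> step_arm([
  [[0.3,-0.4,-0.9],[-0.1,-0.3,0.4]],
  [[0,0,-1],[0,0,0]],
  [[0,0,-1],[0,0,0]],
  [[0,0,-0.6],[0,0,0]],
  [[0,0,0],[0,0,0]],
])

```text
time_s: 12.4
eef_pos: [510.1, -345.2, 38.7]
tool_rot: [179.9, -0.4, 150.8]
wrist_force: [-0.5, -0.8, -2.2]
finger_gap: 33.3
```

```bash
python3 go.py 512.8 -348.5 18 151;python3 - <<'E'
from h import *
d2=grab('side','s5')
b=cv2.resize(d2['frame'][280:380,280:400],(600,500),interpolation=cv2.INTER_CUBIC)
cv2.imwrite('pics/c5.png',b[:,:,::-1])
E
```

```text
t 12.4 pos [ 510.1 -345.2   38.7] shift cm [ 0.27 -0.33 -2.07] norm 2.11 tilt [-0.3  -0.28] turn z 0.15 F [-0.5 -0.8 -2.2] M [ 0.01  0.   -0.03] gap 33.3
```

View pics/c5.png

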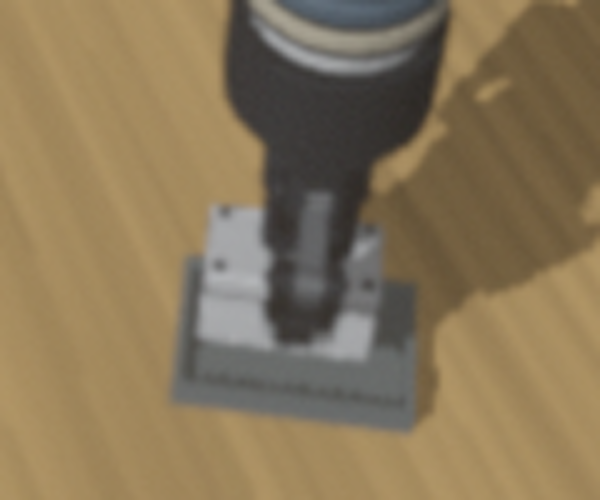

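>>> step_arm([
  [[0.3,-0.3,-0.5],[-0.2,-0.2,0.1]],
  [[0,0,-0.5],[0,0,0]],
  [[0,0,-0.3],[0,0,0]],
  [[0,0,0],[0,0,0]],
])

```text
time_s: 12.78
eef_pos: [513.6, -348.4, 24.8]
tool_rot: [180.0, -0.1, 151.0]
wrist_force: [0.1, 0.7, -2.1]
finger_gap: 33.3
```

```bash
python3 go.py 512.8 -348.5 18 151;python3 - <<'E'
from h import *
d2=grab('side','s6')
b=cv2.resize(d2['frame'][280:380,280:400],(600,500),interpolation=cv2.INTER_CUBIC)
cv2.imwrite('pics/c6.png',b[:,:,::-1])
E
```

```text
t 12.78 pos [ 513.6 -348.4   24.8] shift cm [-0.08 -0.01 -0.68] norm 0.68 tilt [-0.06 -0.05] turn z 0.03 F [ 0.1  0.7 -2.1] M [-0.02  0.04 -0.02] gap 33.3
```

View pics/c6.png

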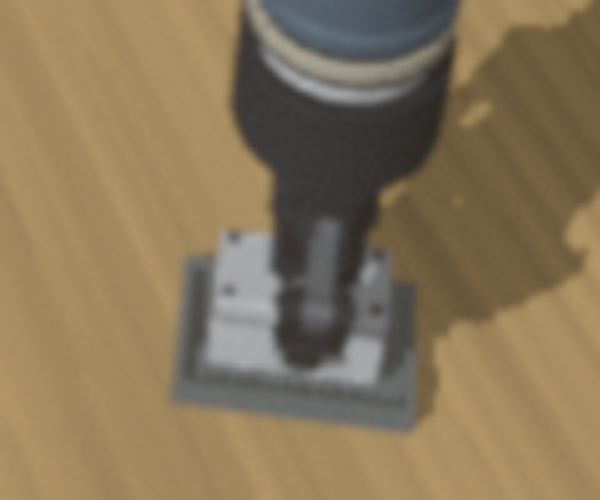

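It's centred: the front bottom edge runs from (207,365) to (380,382), with similar margins to the walls. I'll lower it and release.

>>> step_arm([
  [[0,0,-0.3],[0,0,0]],
  [[0,0,-0.2],[0,0,0]],
  [[0,0,-0.2],[0,0,0]],
  [[0,0,0],[0,0,0]],
])

```text
time_s: 13.17
eef_pos: [514.2, -348.9, 18.2]
tool_rot: [-180.0, 0.0, 151.0]
wrist_force: [-0.4, 0.5, -1.6]
finger_gap: 33.3
```

```bash
python3 go.py 512.8 -348.5 17 151
```

```text
t 13.17 pos [ 514.2 -348.9   18.2] shift cm [-0.14  0.04 -0.12] norm 0.19 tilt [0.02 0.04] turn z 0.03 F [-0.4  0.5 -1.6] M [-0.    0.02 -0.01] gap 33.3
```

>>> step_arm([
  [[-0.1,0,-0.1],[0,0,0]],
  [[0,0,-0.1],[0,0,0]],
])

```text
time_s: 13.33
eef_pos: [514.2, -349.1, 18.0]
tool_rot: [180.0, 0.2, 150.9]
wrist_force: [-2.5, 1.0, 6.5]
finger_gap: 33.2
```

Contact: the wrist force rose to +6.5 N. Releasing.

>>> step_arm([
  [[0,0,0],[0,0,0]],
  [[0,0,0],[0,0,0]],
  [[0,0,0],[0,0,0]],
  [[0,0,0.2],[0,0,0]],
  [[0,0,1],[0,0,0]],
  [[0,0,2],[0,0,0]],
  [[0,0,2],[0,0,0]],
  [[0,0,2.2],[0,0,0]],
  [[0,0,2.2],[0,0,0]],
], jaw=0)

```text
time_s: 14.08
eef_pos: [511.7, -347.4, 116.0]
tool_rot: [179.9, -0.3, 150.9]
wrist_force: [-0.6, -0.4, -0.6]
finger_gap: 85.3
```

```bash
python3 go.py 598.1 183 120 152.5 18
```

```text
t 14.08 pos [ 511.7 -347.4  116. ] shift cm [0.48 2.95 0.02] norm 2.99 tilt [-0.24 -0.18] turn z 0.09 F [-0.6 -0.4 -0.6] M [-0.05 -0.    0.06] gap 85.3
```

>>> step_arm([
  [[0.5,3,0.2],[0,0,0]],
  [[0.5,3,0.2],[0,0,0]],
  [[0.5,3,0],[0,0,0]],
  [[0.5,3,0],[0,0,0]],
  [[0.5,3,0],[0,0,0]],
  [[0.5,3,0],[0,0,0]],
  [[0.5,3,0],[0,0,0]],
  [[0.5,3,0],[0,0,0]],
  [[0.5,3,0],[0,0,0]],
  [[0.5,3,0],[0,0,0]],
])

```text
time_s: 14.92
eef_pos: [568.1, -48.5, 137.7]
tool_rot: [-179.8, 1.6, 150.2]
wrist_force: [0.5, -0.1, -0.6]
finger_gap: 85.5
```

```bash
python3 go.py 598.1 183 120 152.5 8
```

```text
t 14.92 pos [568.1 -48.5 137.7] shift cm [ 0.37  2.89 -0.22] norm 2.93 tilt [0.96 1.29] turn z 0.29 F [ 0.5 -0.1 -0.6] M [0.01 0.04 0.02] gap 85.5
```

Before continuing, I'll check both tray placements with silhouette fits.

```bash
python3 - <<'E'
from h import *
d=grab('top','t7');d2=grab('side','s7')
a=cv2.resize(d['frame'][180:250,110:190],(400,350),interpolation=cv2.INTER_CUBIC)
b=cv2.resize(d['frame'][175:245,400:480],(400,350),interpolation=cv2.INTER_CUBIC)
e=cv2.resize(d2['frame'][305:375,300:380],(400,350),interpolation=cv2.INTER_CUBIC)
cv2.imwrite('pics/c7.png',np.hstack([a,b])[:,:,::-1])
cv2.imwrite('pics/c7b.png',np.hstack([e,e*0])[:,:,::-1])
# rect of bright top face
for nm,dd,P in(('short',d,(486.9,367.3,-15.5,42)),('mid',d,(512.8,-348.5,-29,66)),('mid-side',d2,(512.8,-348.5,-29,66))):
    x,y,yw,L=P
    print(nm,'pred top face',proj(dd,place(boxpts(L,34,48,48)[::2],x,y,yw)).round(1).tolist())
E
```

```text
short pred top face [[145.1, 223.8], [131.3, 219.7], [150.5, 206.9], [136.8, 202.8]]
mid pred top face [[441.7, 224.5], [429.1, 217.3], [455.1, 200.6], [442.6, 193.4]]
mid-side pred top face [[323.1, 341.2], [324.5, 326.5], [357.9, 345.6], [358.4, 330.7]]
```

View pics/c7.png

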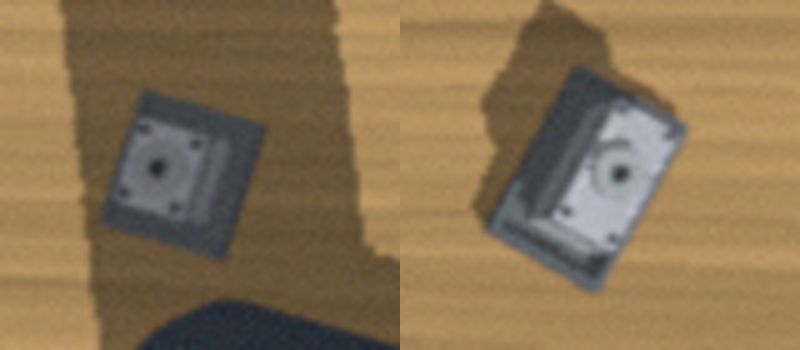

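View pics/c7b.png

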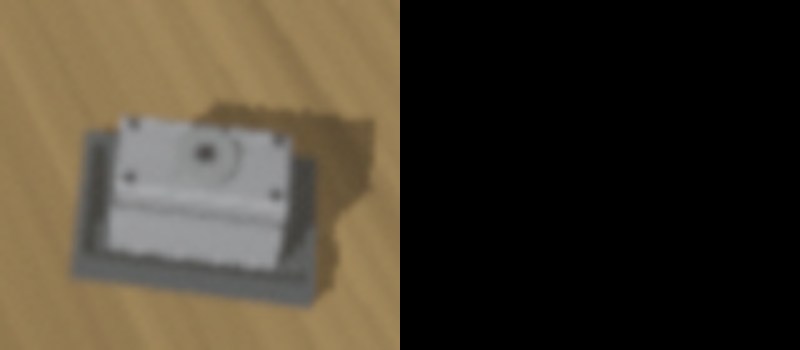

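Both agree with the predicted centred positions to about 1 px (2 mm): short flange at (142,213.6) against (141,213), middle flange at (443,209.4) against (442,209). On to the long housing.

>>> step_arm([
  [[0.4,2.9,0],[0.4,0.6,0.3]],
  [[0.4,2.9,0],[0.4,0.6,0.3]],
  [[0.4,2.9,-0.2],[0,0,0.3]],
  [[0.4,2.9,-0.3],[0,0,0.3]],
  [[0.4,2.9,-0.3],[0,0,0.3]],
  [[0.4,2.9,-0.3],[0,0,0.3]],
  [[0.4,2.9,-0.3],[0,0,0.3]],
  [[0.1,1,-0.3],[0,0,0]],
  [[0,0,0],[0,0,0]],
])

```text
time_s: 15.77
eef_pos: [601.5, 170.6, 126.8]
tool_rot: [179.9, 0.7, 152.5]
wrist_force: [0.2, 0.5, -0.3]
finger_gap: 85.5
```

```bash
python3 go.py 598.1 183 80 152.5
```

```text
t 15.77 pos [601.5 170.6 126.8] shift cm [-0.34  1.24 -4.68] norm 4.86 tilt [0.26 0.66] turn z 0.01 F [ 0.2  0.5 -0.3] M [ 0.    0.01 -0.03] gap 85.5
```

>>> step_arm([
  [[-0.2,0.6,-1.5],[0.1,0.4,0]],
  [[-0.2,0.6,-1.5],[0.1,0.3,0]],
  [[0,0,-1.2],[0,0,0]],
  [[0,0,0],[0,0,0]],
  [[0,0,0],[0,0,0]],
])

```text
time_s: 16.18
eef_pos: [596.4, 178.0, 80.5]
tool_rot: [-179.7, -0.1, 152.3]
wrist_force: [0.1, -0.3, 0.1]
finger_gap: 85.5
```

```bash
python3 go.py 598.1 183 60 152.5
```

```text
t 16.18 pos [596.4 178.   80.5] shift cm [ 0.17  0.5  -2.05] norm 2.11 tilt [ 0.17 -0.24] turn z 0.24 F [ 0.1 -0.3  0.1] M [ 0.07  0.04 -0.  ] gap 85.5
```

>>> step_arm([
  [[0.2,0.5,-0.8],[0.1,-0.2,0.2]],
  [[0,0,-1],[0,0,0]],
  [[0,0,-0.5],[0,0,0]],
  [[0,0,0],[0,0,0]],
])

```text
time_s: 16.52
eef_pos: [598.8, 180.9, 54.7]
tool_rot: [-179.9, -0.0, 152.3]
wrist_force: [0.1, -0.0, 0.2]
finger_gap: 85.3
```

```bash
python3 go.py 598.1 183 16 152.5;python3 - <<'E'
from h import *
d2=grab('side','s8')
b=cv2.resize(d2['frame'][110:210,230:350],(600,500),interpolation=cv2.INTER_CUBIC)
cv2.imwrite('pics/c8.png',b[:,:,::-1])
E
```

```text
t 16.52 pos [598.8 180.9  54.7] shift cm [-0.07  0.21 -3.87] norm 3.87 tilt [ 0.09 -0.07] turn z 0.21 F [ 0.1 -0.   0.2] M [-0.    0.01 -0.02] gap 85.3
```

View pics/c8.png

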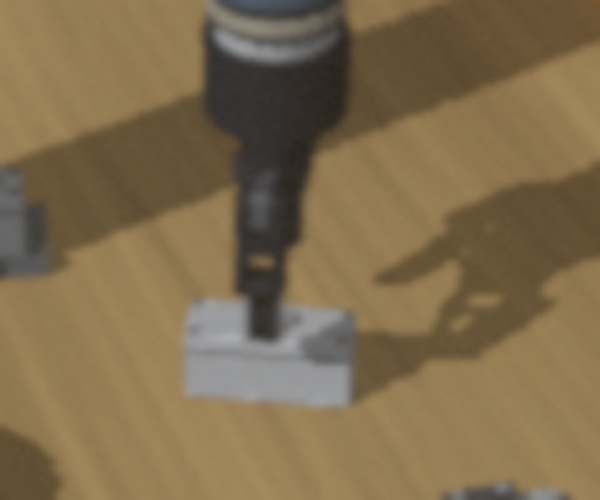

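The fingers straddle the long housing at mid-length, at about (265,330). I'll descend.

>>> step_arm([
  [[-0.1,0.2,-1],[0.1,0,0.2]],
  [[0,0,-1.2],[0,0,0]],
  [[0,0,-0.9],[0,0,0]],
  [[0,0,-0.3],[0,0,0]],
  [[0,0,0],[0,0,0]],
])

```text
time_s: 16.98
eef_pos: [598.3, 183.3, 18.1]
tool_rot: [180.0, 0.0, 152.5]
wrist_force: [0.1, 0.2, -0.5]
finger_gap: 85.4
```

```bash
python3 go.py 598.1 183 16 152.5
```

```text
t 16.98 pos [598.3 183.3  18.1] shift cm [-0.02 -0.03 -0.21] norm 0.21 tilt [-0.03  0.04] turn z -0.03 F [ 0.1  0.2 -0.5] M [-0.   -0.01 -0.01] gap 85.4
```

>>> step_arm([
  [[0,0,-0.1],[0,0,0]],
  [[0,0,0],[0,0,0]],
  [[0,0,0],[0,0,0]],
  [[0,0,0],[0,0,0]],
  [[0,0,0],[0,0,0]],
  [[0,0,0],[0,0,0]],
  [[0,0,0],[0,0,0]],
], jaw=1, newtons=60)

```text
time_s: 17.57
eef_pos: [598.4, 183.5, 17.1]
tool_rot: [179.9, 0.0, 152.5]
wrist_force: [-0.4, 0.2, -2.4]
finger_gap: 33.1
```

>>> step_arm([
  [[0,0,0.8],[0,0,0]],
  [[0,0,1.8],[0,0,0]],
  [[0,0,1.8],[0,0,0]],
  [[0,0,1.8],[0,0,0]],
  [[0,0,0.5],[0,0,0]],
])

```text
time_s: 17.98
eef_pos: [593.5, 182.6, 83.3]
tool_rot: [-179.7, -0.5, 152.5]
wrist_force: [1.5, -1.0, -3.5]
finger_gap: 33.2
```

```bash
python3 go.py 661.8 -30.1 90 85.3 12
```

```text
t 17.98 pos [593.5 182.6  83.3] shift cm [ 0.57 -1.77  0.06] norm 1.86 tilt [ 0.07 -0.63] turn z -5.6 F [ 1.5 -1.  -3.5] M [ 0.02 -0.09  0.  ] gap 33.2
```

>>> step_arm([
  [[0.6,-1.8,0.2],[0,-0.3,-5.6]],
  [[0.6,-1.8,0.2],[0,-0.3,-5.6]],
  [[0.6,-1.8,0.1],[0,0,-5.6]],
  [[0.6,-1.8,0.1],[0,0,-5.6]],
  [[0.6,-1.8,0],[0,0,-5.6]],
  [[0.6,-1.8,0],[0,0,-5.6]],
  [[0.6,-1.8,0],[0,0,-5.6]],
  [[0.6,-1.8,0],[0,0,-5.6]],
  [[0.6,-1.8,0],[0,0,-5.6]],
  [[0.5,-1.5,0],[0,0,-5.6]],
])

```text
time_s: 18.82
eef_pos: [648.0, 2.8, 88.6]
tool_rot: [-179.7, -0.2, 94.3]
wrist_force: [0.8, 0.7, -4.3]
finger_gap: 33.1
```

```bash
python3 go.py 661.8 -30.1 85 85.3 3
```

```text
t 18.82 pos [648.    2.8  88.6] shift cm [ 0.46 -1.1  -0.12] norm 1.19 tilt [-0.19 -0.35] turn z -3.0 F [ 0.8  0.7 -4.3] M [-0.02  0.01 -0.  ] gap 33.1
```

>>> step_arm([
  [[0.5,-1.1,0],[-0.1,-0.3,-3]],
  [[0.4,-1.1,0],[0,0,-3]],
  [[0.3,-0.6,0],[0,0,-2]],
  [[0,0,0],[0,0,0]],
  [[0,0,0],[0,0,0]],
])

```text
time_s: 19.23
eef_pos: [658.8, -31.6, 85.4]
tool_rot: [-179.7, -0.1, 85.4]
wrist_force: [-0.3, 0.3, -3.9]
finger_gap: 33.0
```

```bash
python3 go.py 661.8 -30.1 55 85.3
```

```text
t 19.23 pos [658.8 -31.6  85.4] shift cm [ 0.3   0.15 -3.04] norm 3.05 tilt [-0.09 -0.31] turn z -0.11 F [-0.3  0.3 -3.9] M [ 0.   -0.02 -0.03] gap 33.0
```

>>> step_arm([
  [[0.3,0.1,-0.7],[-0.1,-0.3,-0.1]],
  [[0,0,-0.9],[0,0,0]],
  [[0,0,-0.9],[0,0,0]],
  [[0,0,-0.4],[0,0,0]],
  [[0,0,0],[0,0,0]],
])

```text
time_s: 19.65
eef_pos: [659.5, -27.5, 52.0]
tool_rot: [-179.8, -0.1, 85.6]
wrist_force: [-0.1, 0.2, -3.9]
finger_gap: 33.3
```

```bash
python3 go.py 661.8 -30.1 28 85.3;python3 - <<'E'
from h import *
d2=grab('side','s9')
b=cv2.resize(d2['frame'][160:260,280:400],(600,500),interpolation=cv2.INTER_CUBIC)
cv2.imwrite('pics/c9.png',b[:,:,::-1])
E
```

```text
t 19.65 pos [659.5 -27.5  52. ] shift cm [ 0.23 -0.26 -2.4 ] norm 2.42 tilt [-0.07 -0.22] turn z -0.28 F [-0.1  0.2 -3.9] M [-0.06  0.01  0.05] gap 33.3
```

View pics/c9.png

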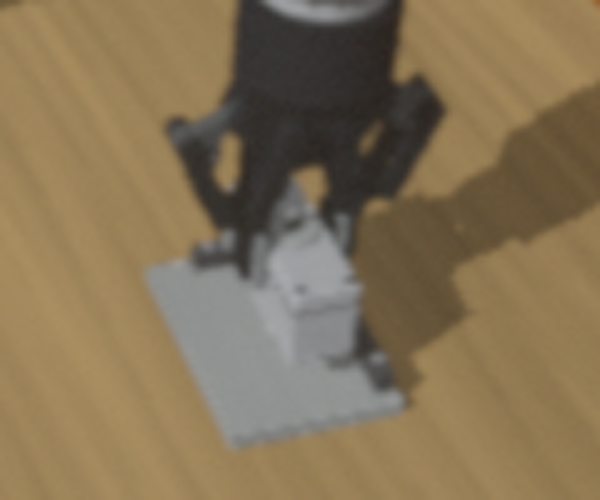

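>>> step_arm([
  [[0.1,-0.3,-0.6],[-0.1,-0.2,-0.3]],
  [[0,0,-0.7],[0,0,0]],
  [[0,0,-0.5],[0,0,0]],
  [[0,0,0],[0,0,0]],
])

```text
time_s: 20.03
eef_pos: [660.9, -30.1, 32.7]
tool_rot: [180.0, 0.0, 85.3]
wrist_force: [-0.6, 0.5, -2.9]
finger_gap: 32.9
```

```bash
python3 go.py 661.8 -30.1 27 85.3
```

```text
t 20.03 pos [660.9 -30.1  32.7] shift cm [ 0.09  0.   -0.57] norm 0.57 tilt [0.04 0.04] turn z -0.01 F [-0.6  0.5 -2.9] M [0.02 0.04 0.01] gap 32.9
```

>>> step_arm([
  [[0,0,-0.2],[0,0,0]],
  [[0,0,-0.2],[0,0,0]],
  [[0,0,-0.1],[0,0,0]],
  [[0,0,0],[0,0,0]],
])

```text
time_s: 20.37
eef_pos: [661.3, -30.4, 27.2]
tool_rot: [179.9, 0.0, 85.3]
wrist_force: [0.3, -0.3, -3.5]
finger_gap: 33.3
```

```bash
python3 go.py 661.8 -30.1 27 85.3
```

```text
t 20.37 pos [661.3 -30.4  27.2] shift cm [ 0.05  0.03 -0.02] norm 0.06 tilt [0.05 0.08] turn z 0.01 F [ 0.3 -0.3 -3.5] M [ 0.01  0.01 -0.01] gap 33.3
```

>>> step_arm([
  [[0,0,-0.1],[0,0,0]],
  [[0,0,-0.1],[0,0,0]],
])

```text
time_s: 20.53
eef_pos: [661.4, -30.5, 27.1]
tool_rot: [179.9, 0.1, 85.3]
wrist_force: [-2.0, 0.7, 3.1]
finger_gap: 33.3
```

Resting on the plate. Now I'll slide it towards the long stop, which is about 8 mm away in world +x.

>>> step_arm([
  [[0.2,0,0],[0,0,0]],
  [[0.2,0,0],[0,0,0]],
  [[0.2,0,0],[0,0,0]],
  [[0,0,0],[0,0,0]],
])

```text
time_s: 20.87
eef_pos: [668.9, -30.6, 27.2]
tool_rot: [179.8, 0.1, 85.3]
wrist_force: [0.1, -0.8, -0.8]
finger_gap: 33.1
```

```bash
python3 go.py 670.7 -18.8 27 85.3
```

```text
t 20.87 pos [668.9 -30.6  27.2] shift cm [ 0.18  1.18 -0.02] norm 1.2 tilt [0.09 0.24] turn z 0.02 F [ 0.1 -0.8 -0.8] M [-0.01 -0.05 -0.03] gap 33.1
```

>>> step_arm([
  [[0.1,0,0],[0,0.2,0]],
  [[0.1,0,0],[0,0,0]],
])

```text
time_s: 21.03
eef_pos: [670.4, -30.6, 27.1]
tool_rot: [-179.9, 0.1, 85.3]
wrist_force: [-1.3, -0.3, -0.2]
finger_gap: 32.7
```

>>> step_arm([
  [[0.1,0,0],[0,0,0]],
  [[0,0,0],[0,0,0]],
])

```text
time_s: 21.2
eef_pos: [671.0, -30.6, 27.2]
tool_rot: [-179.8, 0.1, 85.3]
wrist_force: [0.3, -0.4, -1.6]
finger_gap: 33.5
```

>>> step_arm([
  [[0.1,0,0],[0,0,0]],
  [[0.1,0,0],[0,0,0]],
])

```text
time_s: 21.37
eef_pos: [671.1, -30.6, 27.2]
tool_rot: [-179.6, 0.1, 85.4]
wrist_force: [-4.1, -0.7, 1.4]
finger_gap: 33.0
```

Contact with the long stop (-4 N in x). Now I'll slide along it to the end stop.

>>> step_arm([
  [[0,0.3,0],[0,0,0]],
  [[0,0.3,0],[0,0,0]],
  [[0,0.2,0],[0,0,0]],
  [[0,0,0],[0,0,0]],
])

```text
time_s: 21.7
eef_pos: [671.7, -23.5, 27.3]
tool_rot: [-179.7, 0.2, 85.4]
wrist_force: [-1.3, -1.2, 0.2]
finger_gap: 33.2
```

```bash
python3 go.py 671.7 -18.8 27 85.3
```

```text
t 21.7 pos [671.7 -23.5  27.3] shift cm [ 0.    0.47 -0.03] norm 0.47 tilt [ 0.2  -0.36] turn z -0.06 F [-1.3 -1.2  0.2] M [-0.09  0.33 -0.01] gap 33.2
```

>>> step_arm([
  [[0,0.2,0],[0,-0.2,0]],
  [[0,0.1,0],[0,0,0]],
])

```text
time_s: 21.87
eef_pos: [671.9, -20.5, 27.3]
tool_rot: [-179.9, 0.2, 85.4]
wrist_force: [-1.9, -2.3, -0.6]
finger_gap: 33.2
```

>>> step_arm([
  [[0,0.1,0],[0,0,0]],
  [[0,0.1,0],[0,0,0]],
])

```text
time_s: 22.03
eef_pos: [672.1, -18.3, 27.3]
tool_rot: [-179.9, 0.2, 85.4]
wrist_force: [-1.2, -2.2, -0.7]
finger_gap: 33.1
```

>>> step_arm([
  [[0,0.1,0],[0,0,0]],
  [[0,0.1,0],[0,0,0]],
])

```text
time_s: 22.2
eef_pos: [672.2, -17.0, 27.4]
tool_rot: [-179.9, 0.3, 85.4]
wrist_force: [-3.1, -6.7, -0.1]
finger_gap: 32.8
```

>>> step_arm([
  [[0,0.1,0],[0,0,0]],
  [[0,0.1,0],[0,0,0]],
])

```text
time_s: 22.37
eef_pos: [672.2, -17.0, 27.5]
tool_rot: [-180.0, 0.5, 85.5]
wrist_force: [-1.9, -4.2, -1.0]
finger_gap: 33.3
```

Both contacts felt. I'll straighten the tilt, press down lightly, and nudge towards the long stop again.

```bash
python3 go.py 672 -17 27 85.3
```

```text
t 22.37 pos [672.2 -17.   27.5] shift cm [-0.02  0.   -0.05] norm 0.05 tilt [ 0.52 -0.09] turn z -0.16 F [-1.9 -4.2 -1. ] M [-0.65  0.32 -0.04] gap 33.3
```

>>> step_arm([
  [[0.1,0,-0.1],[-0.4,0,0]],
  [[0.1,0.1,0],[0,0,0]],
])

```text
time_s: 22.53
eef_pos: [672.2, -16.9, 27.8]
tool_rot: [-179.7, 1.0, 85.4]
wrist_force: [-3.8, -5.6, -2.5]
finger_gap: 33.1
```

```bash
python3 go.py 672 -17 27 85.3
```

```text
t 22.53 pos [672.2 -16.9  27.8] shift cm [-0.02 -0.01 -0.08] norm 0.08 tilt [ 0.98 -0.38] turn z -0.14 F [-3.8 -5.6 -2.5] M [-0.96  0.59 -0.03] gap 33.1
```

>>> step_arm([
  [[0,-0.1,-0.1],[0.5,-0.2,0]],
  [[0,0,-0.1],[0.4,-0.2,0]],
  [[0,0,0],[0,0,0]],
])

```text
time_s: 22.78
eef_pos: [672.1, -17.2, 27.2]
tool_rot: [179.9, -0.0, 85.4]
wrist_force: [-1.0, -0.1, -4.8]
finger_gap: 32.9
```

```bash
python3 go.py 672 -17 27 85.3
```

```text
t 22.78 pos [672.1 -17.2  27.2] shift cm [-0.01  0.02 -0.02] norm 0.03 tilt [-0.02  0.05] turn z -0.13 F [-1.  -0.1 -4.8] M [-0.11  0.19  0.01] gap 32.9
```

>>> step_arm([
  [[0.1,0.1,-0.1],[0,0,0]],
  [[0,0,-0.1],[0,0,0]],
])

```text
time_s: 22.95
eef_pos: [672.2, -17.2, 27.1]
tool_rot: [-179.9, 0.1, 85.4]
wrist_force: [-3.0, 0.1, 5.0]
finger_gap: 33.1
```

```bash
python3 go.py 672 -17 27 85.3
```

```text
t 22.95 pos [672.2 -17.2  27.1] shift cm [-0.02  0.02 -0.01] norm 0.02 tilt [ 0.07 -0.09] turn z -0.15 F [-3.   0.1  5. ] M [0.14 0.46 0.03] gap 33.1
```

Flat on the plate. Releasing and rising.

>>> step_arm([
  [[0,0,0],[0,0,0]],
  [[0,0,0],[0,0,0]],
  [[0,0,0],[0,0,0]],
  [[0,0,0.2],[0,0,0]],
  [[0,0,1],[0,0,0]],
  [[0,0,1.8],[0,0,0]],
  [[0,0,1.8],[0,0,0]],
  [[0,0,1.8],[0,0,0]],
  [[0,0,0.5],[0,0,0]],
], jaw=0)

```text
time_s: 23.7
eef_pos: [676.4, -14.6, 101.1]
tool_rot: [179.6, -0.1, 85.4]
wrist_force: [0.3, -1.2, 0.5]
finger_gap: 85.4
```

```bash
python3 go.py 672 -17 27 85.3;python3 - <<'E'
from h import *
d2=grab('side','s10')
b=cv2.resize(d2['frame'][160:260,280:400],(600,500),interpolation=cv2.INTER_CUBIC)
cv2.imwrite('pics/c10.png',b[:,:,::-1])
E
```

```text
t 23.7 pos [676.4 -14.6 101.1] shift cm [-0.44 -0.24 -7.41] norm 7.43 tilt [-0.08  0.39] turn z -0.1 F [ 0.3 -1.2  0.5] M [-0.02 -0.06 -0.04] gap 85.4
```

View pics/c10.png

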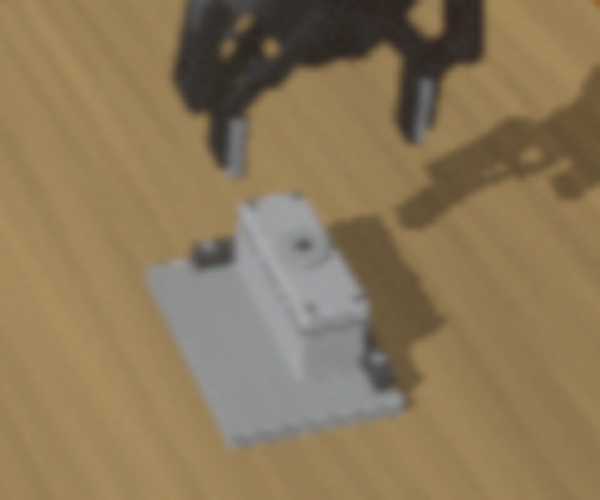

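It sits in the corner formed by the stops. To be sure it's fully home, I'll close the fingers and nudge it gently from the free side, then from the free end.

>>> step_arm([
  [[-1.4,0,0],[0,0.2,0]],
  [[-1.4,0,0],[0,0,0]],
  [[-1.4,0,-0.2],[0,0,0]],
  [[-1.2,0,-0.2],[0,0,0]],
  [[0,0,0],[0,0,0]],
  [[0,0,0],[0,0,0]],
  [[0,0,0],[0,0,0]],
], jaw=1)

```text
time_s: 24.33
eef_pos: [621.8, -14.1, 96.6]
tool_rot: [179.6, -0.1, 85.4]
wrist_force: [0.2, -0.0, -0.2]
finger_gap: 0.7
```

```bash
python3 go.py 618 -19 20 85.3 5
```

```text
t 24.33 pos [621.8 -14.1  96.6] shift cm [-0.08 -0.1  -1.53] norm 1.54 tilt [-0.08  0.41] turn z -0.02 F [ 0.2 -0.  -0.2] M [ 0.05 -0.03 -0.01] gap 0.7
```

>>> step_arm([
  [[-0.2,-0.2,-1.3],[0,0.2,0]],
  [[-0.2,-0.2,-1.5],[0,0.2,0]],
  [[0,0,-1.5],[0,0,0]],
  [[0,0,-1.3],[0,0,0]],
  [[0,0,-0.7],[0,0,0]],
  [[0,0,0],[0,0,0]],
])

```text
time_s: 24.83
eef_pos: [622.8, -19.5, 27.8]
tool_rot: [179.6, -0.0, 85.4]
wrist_force: [-0.4, 0.4, -0.2]
finger_gap: 0.1
```

```bash
python3 go.py 635 -19 22 85.3;
```

```text
t 24.83 pos [622.8 -19.5  27.8] shift cm [ 1.22  0.05 -0.58] norm 1.35 tilt [0.   0.37] turn z -0.11 F [-0.4  0.4 -0.2] M [-0.02 -0.02 -0.01] gap 0.1
```

>>> step_arm([
  [[0,0,-0.5],[0,0.3,0]],
  [[0.3,0,0],[0,0,0]],
  [[0.3,0,0],[0,0,0]],
  [[0,0,0],[0,0,0]],
])

```text
time_s: 25.17
eef_pos: [630.5, -19.8, 21.7]
tool_rot: [179.9, 0.0, 85.4]
wrist_force: [0.1, -0.4, 0.1]
finger_gap: 0.1
```

```bash
python3 go.py 640 -19 22 85.3;
```

```text
t 25.17 pos [630.5 -19.8  21.7] shift cm [0.95 0.08 0.03] norm 0.95 tilt [0.01 0.08] turn z -0.11 F [ 0.1 -0.4  0.1] M [-0.02  0.    0.  ] gap 0.1
```

>>> step_arm([
  [[0.2,0,0],[0,0,0]],
  [[0.2,0,0],[0,0,0]],
  [[0,0,0],[0,0,0]],
])

```text
time_s: 25.42
eef_pos: [636.5, -20.0, 23.4]
tool_rot: [179.7, 0.0, 85.4]
wrist_force: [-0.5, 0.1, 0.0]
finger_gap: 0.1
```

>>> step_arm([
  [[0.1,0,0],[0,0,0]],
  [[0.1,0,0],[0,0,0]],
  [[0,0,0],[0,0,0]],
])

```text
time_s: 25.67
eef_pos: [639.3, -20.1, 24.5]
tool_rot: [179.6, 0.0, 85.4]
wrist_force: [-0.5, 0.1, 0.6]
finger_gap: 0.2
```

>>> step_arm([
  [[0.1,0,0],[0,0,0]],
  [[0.1,0,0],[0,0,0]],
  [[0,0,0],[0,0,0]],
])

```text
time_s: 25.92
eef_pos: [641.0, -20.0, 24.6]
tool_rot: [179.7, 0.0, 85.4]
wrist_force: [0.4, -0.6, 0.3]
finger_gap: 0.1
```

>>> step_arm([
  [[0.1,0,0],[0,0.2,0]],
  [[0.1,0,0],[0,0,0]],
  [[0,0,0],[0,0,0]],
])

```text
time_s: 26.17
eef_pos: [640.8, -19.8, 24.3]
tool_rot: [-179.8, 0.1, 85.5]
wrist_force: [-0.2, 0.7, 0.0]
finger_gap: -0.2
```

>>> step_arm([
  [[0.1,0,0],[0,0,0]],
  [[0.1,0,0],[0,0,0]],
])

```text
time_s: 26.33
eef_pos: [640.8, -19.7, 24.2]
tool_rot: [-179.6, 0.1, 85.5]
wrist_force: [-5.6, -0.7, 4.2]
finger_gap: -0.4
```

>>> step_arm([
  [[0.1,0,0],[0,0,0]],
  [[0.1,0,0],[0,0,0]],
])

```text
time_s: 26.5
eef_pos: [640.7, -19.6, 24.1]
tool_rot: [-179.3, 0.1, 85.5]
wrist_force: [-5.5, -0.3, 4.4]
finger_gap: 0.2
```

Blocked at 5.5 N, so the side is flush. Now around to the free end.

>>> step_arm([
  [[-0.5,0,0],[0.2,-0.4,0]],
  [[-0.8,0,0.3],[0,0,0]],
  [[-0.5,-0.5,1.5],[0,0,0]],
  [[0,-1.5,1.5],[0,0,0]],
  [[0,-1.8,1],[0,0,0]],
  [[0,-1.8,0],[0,0,0]],
  [[0,-1.5,0],[0,0,0]],
  [[0,-0.8,0],[0,0,0]],
  [[0,0,0],[0,0,0]],
])

```text
time_s: 27.25
eef_pos: [626.9, -101.1, 69.8]
tool_rot: [179.2, -0.2, 85.6]
wrist_force: [0.1, 0.4, -0.2]
finger_gap: -0.0
```

```bash
python3 go.py 664 -100 70 85.3 2
```

```text
t 27.25 pos [ 626.9 -101.1   69.8] shift cm [1.86 0.06 0.01] norm 1.86 tilt [-0.09  0.81] turn z -0.13 F [ 0.1  0.4 -0.2] M [-0.02  0.03  0.03] gap -0.0
```

>>> step_arm([
  [[1.5,0,0],[0,0.4,-0.2]],
  [[1.5,0,-0.5],[0,0.4,0]],
  [[0.5,0,-1.2],[0,0,0]],
  [[0,0,-1.2],[0,0,0]],
  [[0,0,-0.8],[0,0,0]],
  [[0,0,0],[0,0,0]],
])

```text
time_s: 27.75
eef_pos: [660.0, -98.7, 27.5]
tool_rot: [-179.7, -0.3, 85.3]
wrist_force: [-1.0, 0.6, -0.8]
finger_gap: -0.1
```

```bash
python3 go.py 664 -80 23 85.3 1
```

```text
t 27.75 pos [660.  -98.7  27.5] shift cm [ 0.4   1.87 -0.45] norm 1.97 tilt [-0.28 -0.23] turn z 0.05 F [-1.   0.6 -0.8] M [ 0.04 -0.03  0.01] gap -0.1
```

>>> step_arm([
  [[0.4,0.3,-0.4],[-0.2,-0.2,0]],
  [[0,0.4,0],[0,0,0]],
  [[0,0.4,0],[0,0,0]],
  [[0,0,0],[0,0,0]],
])

```text
time_s: 28.08
eef_pos: [660.4, -85.1, 20.5]
tool_rot: [-179.6, -0.2, 85.3]
wrist_force: [-0.8, 0.7, -0.5]
finger_gap: 0.0
```

>>> step_arm([
  [[0,0.2,0],[0,0,0]],
  [[0,0.2,0],[0,0,0]],
  [[0,0,0],[0,0,0]],
])

```text
time_s: 28.33
eef_pos: [660.7, -80.0, 21.7]
tool_rot: [-179.7, -0.2, 85.3]
wrist_force: [-1.3, 0.1, -0.3]
finger_gap: -0.3
```

```bash
python3 go.py 664 -74 23 85.3 1
```

```text
t 28.33 pos [660.7 -80.   21.7] shift cm [0.33 0.6  0.13] norm 0.7 tilt [-0.18 -0.33] turn z -0.01 F [-1.3  0.1 -0.3] M [ 0.01  0.04 -0.03] gap -0.3
```

>>> step_arm([
  [[0.2,0.2,0.1],[0,0,0]],
  [[0,0.2,0],[0,0,0]],
  [[0,0,0],[0,0,0]],
])

```text
time_s: 28.58
eef_pos: [663.5, -75.9, 23.9]
tool_rot: [-179.8, -0.1, 85.3]
wrist_force: [-0.2, -0.4, -0.0]
finger_gap: -0.2
```

>>> step_arm([
  [[0,0.1,0],[0,0,0]],
  [[0,0.1,0],[0,0,0]],
])

```text
time_s: 28.75
eef_pos: [663.9, -74.1, 24.2]
tool_rot: [-179.8, -0.1, 85.3]
wrist_force: [0.0, -0.7, -0.9]
finger_gap: 0.2
```

>>> step_arm([
  [[0,0.1,0],[0,0,0]],
  [[0,0.1,0],[0,0,0]],
])

```text
time_s: 28.92
eef_pos: [664.1, -73.3, 24.4]
tool_rot: [-179.8, 0.0, 85.4]
wrist_force: [-0.8, -5.2, -0.5]
finger_gap: -0.2
```

>>> step_arm([
  [[0,0.1,0],[0,0,0]],
  [[0,0.1,0],[0,0,0]],
])

```text
time_s: 29.08
eef_pos: [664.1, -73.3, 24.4]
tool_rot: [-179.9, 0.2, 85.4]
wrist_force: [-0.1, -4.4, 0.4]
finger_gap: -0.0
```

>>> step_arm([
  [[0,0.1,0],[0,0,0]],
  [[0,0.1,0],[0,0,0]],
])

```text
time_s: 29.25
eef_pos: [664.1, -73.4, 24.5]
tool_rot: [-179.9, 0.3, 85.4]
wrist_force: [-1.1, -5.4, 0.4]
finger_gap: 0.2
```

Blocked at the end stop too (5 N, no movement). I'll retreat clear and inspect.

>>> step_arm([
  [[0,-0.6,0],[0,0,0]],
  [[0,-1,0.5],[0,0,0]],
  [[0,-0.5,2.5],[0,0,0]],
  [[0,-0.5,3],[0,0,0]],
  [[-1,-0.5,3],[0,0,0]],
  [[-2,-1,2.5],[0,0,0]],
  [[-2.5,-1.5,1],[0,0,0]],
  [[-2.5,-1.5,1],[0,0,0]],
  [[-2.5,-2,1],[0,0,0]],
  [[-2,-2,0.5],[0,0,0]],
])

```text
time_s: 30.08
eef_pos: [537.3, -182.5, 180.5]
tool_rot: [179.9, -0.3, 85.6]
wrist_force: [-0.2, -0.1, 0.0]
finger_gap: 0.4
```

>>> step_arm([
  [[-2,-1,0],[0,0,0]],
  [[-2,-1,0],[0,0,0]],
  [[-1,-1,0],[0,0,0]],
  [[0,0,0],[0,0,0]],
  [[0,0,0],[0,0,0]],
])

```text
time_s: 30.5
eef_pos: [482.2, -218.0, 185.8]
tool_rot: [179.5, -0.3, 85.0]
wrist_force: [-0.2, 0.4, 0.9]
finger_gap: 0.0
```

```bash
python3 - <<'E'
from h import *
d=grab('top','t11');d2=grab('side','s11')
a=cv2.resize(d['frame'][110:190,260:350],(450,400),interpolation=cv2.INTER_CUBIC)
b=cv2.resize(d2['frame'][180:260,300:370],(350,400),interpolation=cv2.INTER_CUBIC)
cv2.imwrite('pics/c11.png',np.hstack([a,b])[:,:,::-1])
cv2.imwrite('pics/c11s.png',d2['frame'][:,:,::-1])
up=MODELS['long']+[0,0,10]
for nm,dd in(('top',d),('side',d2)):
    # fixed plate pose, jointly fit: housing top face via bright grey
    print(nm,'pred top corners at home',proj(dd,place(boxpts(92,34,54,54)[::2],670.7,-18.8,85.3)).round(1).tolist(), 'flange',proj(dd,[[670.7,-18.8,58]]).round(1).tolist())
E
```

```text
top pred top corners at home [[324.9, 134.9], [323.5, 148.9], [286.7, 131.0], [285.2, 144.9]] flange [[305.2, 139.6]]
side pred top corners at home [[353.6, 220.7], [340.5, 223.2], [339.8, 197.5], [327.3, 199.8]] flange [[340.3, 208.8]]
```

View pics/c11.png

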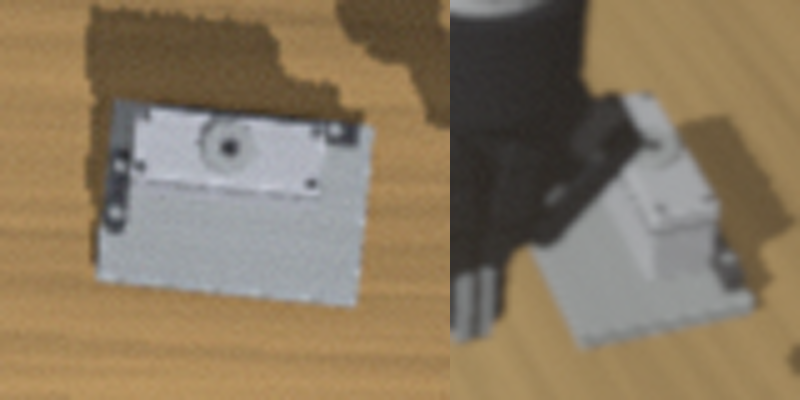

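View pics/c11s.png

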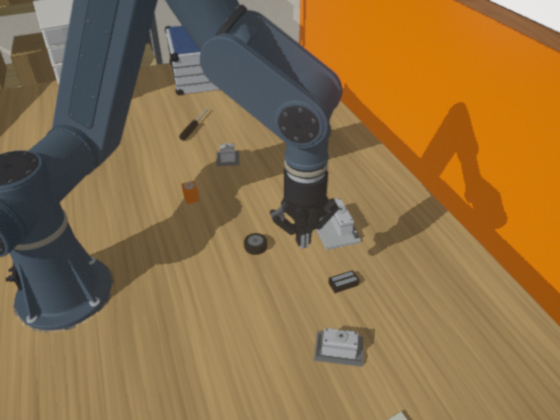

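>>> step_arm([
  [[-1,3,0],[0,0.3,0]],
  [[-1,3,0],[0,0,0]],
  [[-1,3,0],[0,0,0]],
  [[-1,3,0],[0,0,0]],
  [[-1,3,0],[0,0,0]],
  [[-1,3,0],[0,0,0]],
  [[0,3,0],[0,0,0]],
  [[0,3,0],[0,0,0]],
  [[0,2,0],[0,0,0]],
  [[0,0,0],[0,0,0]],
])

```text
time_s: 31.43
eef_pos: [427.5, 55.8, 186.1]
tool_rot: [179.2, -0.3, 85.4]
wrist_force: [-0.9, 0.4, -0.0]
finger_gap: -0.2
```

```bash
python3 - <<'E'
from h import *
d=grab('top','t12');d2=grab('side','s12')
b=cv2.resize(d2['frame'][180:260,300:370],(700,800),interpolation=cv2.INTER_CUBIC)[100:700]
cv2.imwrite('pics/c12.png',b[:,:,::-1])
c=cv2.resize(d['frame'][120:170,270:337],(800,597),interpolation=cv2.INTER_CUBIC)
cv2.imwrite('pics/c12t.png',c[:,:,::-1])
def P2W(p): return place(np.array([p],float),654.2,-24.5,85.3)
for nm,dd in(('top',d),('side',d2)):
    for l,p in(('endstop top edge',[53,-18,22]),('endstop2',[53,22,22]),('hous end top -y',[53,-33,54]),('hous end top +y',[53,1,54]),('hous end bottom+y',[53,1,10]),('hous end -x bot -y',[-39,-33,10]),('hous -x z22 -y',[-39,-33,22]),('hous -x bot +y',[-39,1,10])): print(nm,l,proj(dd,P2W(p)).round(1).tolist())
E
```

```text
top endstop top edge [[285.9, 139.9]]
top endstop2 [[284.3, 156.0]]
top hous end top -y [[286.7, 131.0]]
top hous end top +y [[285.3, 144.9]]
top hous end bottom+y [[285.1, 148.5]]
top hous end -x bot -y [[323.3, 138.9]]
top hous -x z22 -y [[323.8, 137.8]]
top hous -x bot +y [[322.0, 152.3]]
side endstop top edge [[333.4, 208.0]]
side endstop2 [[318.9, 210.8]]
side hous end top -y [[339.8, 197.5]]
side hous end top +y [[327.3, 199.8]]
side hous end bottom+y [[326.2, 212.8]]
side hous end -x bot -y [[351.8, 233.8]]
side hous -x z22 -y [[352.3, 230.3]]
side hous -x bot +y [[339.0, 236.4]]
```

View pics/c12.png

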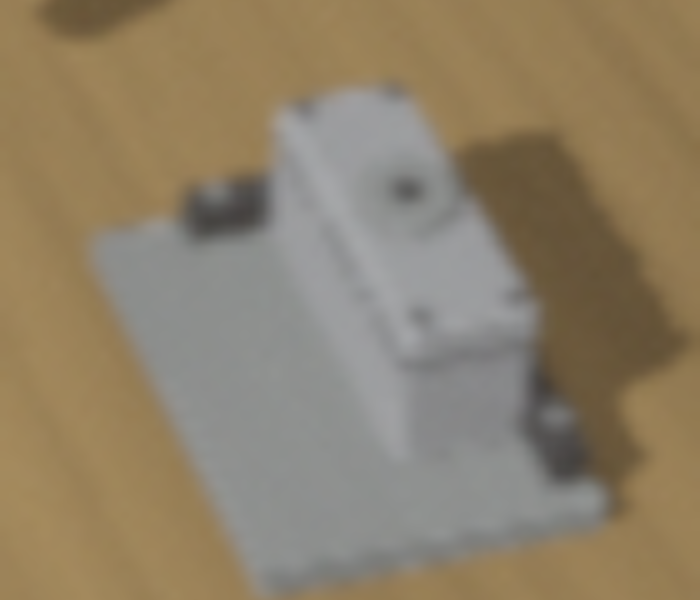

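View pics/c12t.png

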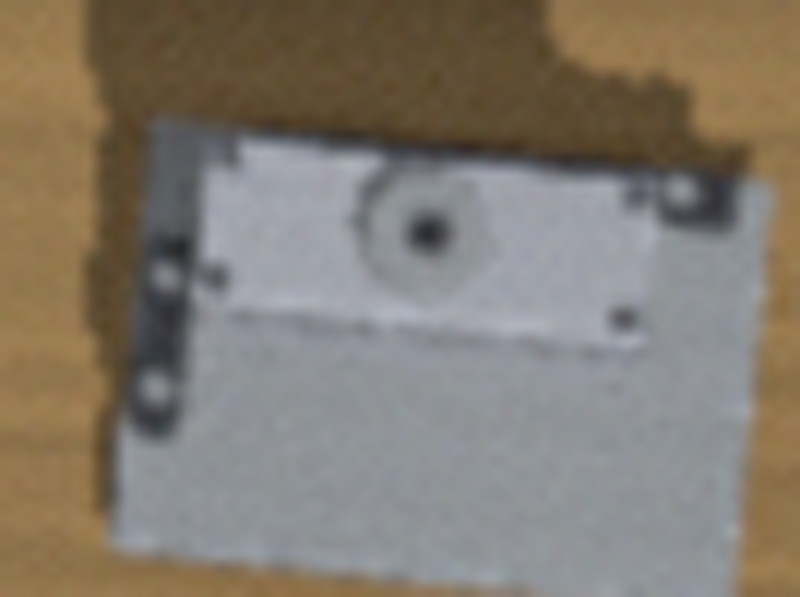

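The long housing sits parallel in the corner. In the top crop its end, at x≈195, is against the end stop and its far side runs along the long stop. In the side view it lies flat, and the wheel (256,243) and battery holder (344,281) haven't moved. Handing in.

```bash
python3 - <<'E'
from bench import robot
robot.close_job(); s=robot.read_state(); print(s['time_s'],s['wrist_force'])
E
```

```text
the job is handed in; nothing more can be done
the job is handed in; nothing more can be done
```

I placed all three housings upright in the order asked and handed the job in at about 31.5 s.

- **Short housing:** it stands in the short tray. Its flange is within about 1 px (2 mm) of the predicted centred position in the top view; I had no clear side view of it. The last force reading before release was -1.4 N, so it may have dropped by well under 1 mm.
- **Middle housing:** it stands in the longer tray, also within about 1 px (2 mm) of centre. The floor contact before release was clear, at +6.5 N.
- **Long housing:** I set it on the plate, slid it to the long stop and then the end stop, and released it. I then nudged it with closed fingers from the free side and the free end. Both nudges stopped at about 5 N without it moving, and its flange in the final top view is within 1 px of the calculated home position.

**Limits and problems:** the pictures resolve only about 2 mm, so the flush fit rests on the contact forces. I did not repeat the side nudge after the end nudge. During the slide I entered one tilt correction with the wrong sign, leaving the tool about 1° off, and put it right before release.

The wheel and battery holder lie where they were at the start, and I never touched the orange look-alike. The highest wrist force I read was about 7 N.

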